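# Brush off the die bed and hold the die block in its corner

### The job

Pick up the bench brush and use it, not the gripper or the block, to sweep the three green wax offcuts off the die bed into the wooden catch tray beside it, then put the brush down on the bench clear of the die bed and its tray. Then take the aluminium die block, set it flat on the swept bed and press it square into the corner so that it touches both brass fences at once; finish still holding it pressed there, ready for clamping. Leave the other things on the bench where they are.

Things in the scene. Friction and masses are not known exactly. Their poses are not given: they have to be found in the camera images.
- die_bed: Fixed dark steel slab 130 (x) x 170 (y) x 24 mm high. Origin: centre of its underside, on the bench. Fences on its +x edge (far from the robot) and +y edge (left); -x edge open. Along its -y edge lies the fixed open wooden catch tray: inside x -65 to 65, y -85 to -195 mm in this frame, floor 4 and rim 22 mm above the bench, so things pushed over the bed's -y edge drop into it.
- far_fence: Brass fence bar fixed along the bed's +x edge; same origin and axes as die_bed. Inner face at x = +65 mm in that frame, 14 mm thick, from y = -85 to +99 mm, its top 44 mm above the bench (20 mm above the bed).
- left_fence: Brass fence bar fixed along the bed's +y edge; same origin and axes as die_bed. Inner face at y = +85 mm in that frame, 14 mm thick, from x = -65 to +65 mm, its top 44 mm above the bench (20 mm above the bed).
- corner (a point): The inside corner where the inner faces of both fences meet the top of the bed: (+65, +85, +24) mm in the die_bed frame; axes as die_bed. Bed and fences are rigid and bare, with plain dry friction: a block pressed hard on the bed or on one fence drags, and can stop just short of the other.
- die_block: Loose aluminium block, 0.3 to 0.5 kg, an upside-down T: base 70 (x) x 60 (y) x 24 mm high, and on it a centred grip rib 60 (x) x 20 (y) x 34 mm high (top 58 mm above its underside). Origin: centre of its underside. It stands on the bench; pinch the rib across its 20 mm, from above: the base stays free on all sides.
- brush: Loose bench brush, 0.12 kg, standing on its stiff bristles. Origin: centre of the bristles' underside. Bristles 110 (x) x 20 (y) mm, 0 to 32 mm high; wooden back 112 (x) x 26 (y) mm, 32 to 56 mm high: pinch it across its 26 mm, at the middle, from above. Round 20 mm handle from the head's -x end to x = -160 mm.
- wax1: Loose green wax offcut, 22 x 18 x 18 mm, about 12 g, on the die bed at the start. Origin: its centre.
- wax2: Loose green wax offcut, 24 x 16 x 16 mm, about 12 g, on the die bed at the start. Origin: its centre.
- wax3: Loose green wax offcut, 18 x 18 x 20 mm, about 12 g, on the die bed at the start. Origin: its centre.
- jar: Bystander: amber jar with black lid, 56 mm wide, 75 mm tall. Origin: centre of its underside.
- cork: Bystander: upright cork cylinder, 44 mm wide, 50 mm tall. Origin: centre of its underside.
- weight: Bystander: brass weight with a knob, 48 mm wide, 55 mm tall. Origin: centre of its underside.
- cup: Bystander: white cup, 70 mm wide, 70 mm tall. Origin: centre of its underside.
- hammer: Bystander: lying hammer, 220 mm long. Origin: under its middle.
- oilstone: Bystander: grey sharpening stone, 100 x 40 x 22 mm. Origin: centre of its underside.

How it is judged (in metres and radians):
On the way, in this order (a step that is already met when the one before it is completed fails the run):
1. the brush is held and lifted off the bench (contact force between the fingers and brush above 1 N and height (world z) of brush above 0.015 m), for 0.1 s.
2. all three offcuts are in the catch tray while the brush is still in the gripper (y of wax1 in the frame of die_bed between -0.198 and -0.088 m and x of wax1 in the frame of die_bed between -0.068 and 0.068 m and z of each of wax1, wax2, wax3 in the frame of die_bed below 0.034 m and y of wax2 in the frame of die_bed between -0.198 and -0.088 m and x of wax2 in the frame of die_bed between -0.068 and 0.068 m and y of wax3 in the frame of die_bed between -0.198 and -0.088 m and x of wax3 in the frame of die_bed between -0.068 and 0.068 m and contact force between the fingers and brush above 1 N), for 0.1 s.
3. the brush is let go on the bench, clear of the die bed and tray (height (world z) of brush below 0.02 m and contact force between the fingers and brush below 0.1 N and contact force between brush and die_bed below 0.1 N and linear speed of brush below 0.02 m/s), for 0.2 s.
At the end, for the whole second after the job is handed in: Offcuts in the tray; brush let go on the bench, touching neither bed nor tray; die block flat on the bed (height 2.5 mm, tilt 3 deg), square to the fences within 3 deg, its middle within 51 mm of the corner, pressing each fence with over 1.5 N, fingers still on it with over 1.5 N (all of step 3 and contact force between die_block and far_fence above 1.5 N and contact force between die_block and left_fence above 1.5 N and contact force between the fingers and die_block above 1.5 N and z of die_block in the frame of die_bed between 0.0215 and 0.0265 m and angle between die_block's own z axis and vertical below 0.05 rad and horizontal distance between die_block and corner below 0.051 m and (angle between the x axis of die_block and the x axis of die_bed, either way round below 0.05 rad or angle between the x axis of die_block and the y axis of die_bed, either way round below 0.05 rad) and y of wax1 in the frame of die_bed between -0.198 and -0.088 m and x of wax1 in the frame of die_bed between -0.068 and 0.068 m and z of each of wax1, wax2, wax3 in the frame of die_bed below 0.034 m and y of wax2 in the frame of die_bed between -0.198 and -0.088 m and x of wax2 in the frame of die_bed between -0.068 and 0.068 m and y of wax3 in the frame of die_bed between -0.198 and -0.088 m and x of wax3 in the frame of die_bed between -0.068 and 0.068 m); the arm keeps its last pose, push and grip.
It fails at once if the fingers touch a wax offcut (contact force between the fingers and wax1 above 1 N or contact force between the fingers and wax2 above 1 N or contact force between the fingers and wax3 above 1 N).
It fails at once if the die block is used to push an offcut (contact force between die_block and wax1 above 1 N or contact force between die_block and wax2 above 1 N or contact force between die_block and wax3 above 1 N).
It fails at once if another thing on the bench is shifted by more than 40 mm or knocked over (distance of any of jar, cork, weight, cup, hammer, oilstone from where it was at the start of the episode above 0.04 m or angle between any of jar, cork, weight, cup, oilstone's own z axis and vertical above 0.6 rad).
It also fails if it takes over 72 s, if anything falls off the work surface, if the arm or the gripper's body presses on something with over 40 N, if the wrist force passes 120 N, or if a joint passes its speed limit or range.

### The arm

A 6-joint arm with a two-finger parallel gripper is mounted at the origin on the work surface. World frame = base frame: x ahead of the robot, y to its left, z up, the work surface at z = 0. Lengths are in m, angles in degrees, forces in N, time in s.
With the tool pointing down it reaches from about 0.3 to 0.75 m from the base axis. Payload 8.5 kg.
Tool frame: the origin (TCP) lies midway between the tips of the shut fingers; the grasp point (between the pads) lies behind it (grasp_offset is the z of the grasp point in the tool frame, in m); z points along the fingers, y is the direction in which the jaws open and shut (so a half turn about z gives the same grasp; the last joint's range is limited). The gripper opens to 85 mm and grips with 20 to 120 N. Pads are 22 mm wide; open, the fingers measure 114 mm over their backs; the gripper's body (76 mm by 85 mm) begins 54 mm behind the grasp point. The pads swing forward as they close: fully open they stand 13 mm farther back than shut.
Start: joints at [-78.283, 21.807, 74.336, -0, 83.858, -12.336], TCP at [0.224, -0.502, 0.192] pointing down, gripper open.
Joint ranges: [-178.18, 178.18], [-50.72, 133.34], [12.68, 142.11], [-81.47, 261.47], [9.98, 163.14], [-165.26, 165.26]. Speed limits (degrees/s): [136.94, 136.94, 180, 180, 180, 180].

### API

Orientations are given as a 3x3 rotation matrix whose columns are the frame's x, y, z axes.
In Python, from rig import * gives the robot as it stands.
- The arm moves only by the shell command python3 -m pendant 'ROWS' [FORCE]. ROWS is JSON, one flat list of numbers, 7 for each row, row after row: the finger opening in mm, from 0 to 85.4, then the shift along the tool's x, y, z in units of 50 mm (1.0 is 50 mm), then the turn, a rotation vector about the tool's x, y, z in units of 8 degrees (1.0 is 8 degrees). In form: [hand, dx, dy, dz, wx, wy, wz, hand, dx, dy, dz, wx, wy, wz, ...]. A call has 1 to 12 rows; each row shifts and turns the commanded pose from where the row before left it, along the tool's axes as they then stand; what a row does not reach is not made up. A row lasts 1/10 s, in which the tool goes at most 50 mm and 8.59 degrees, less where a joint would pass 70% of its speed; a pose out of reach is approached as far as the arm can. A call is refused whole if a number of a shift passes 1 or a number of a turn 1, either way. A call with a gripper value outside its range is refused whole. The fingers move at their own pace and stop on an object; FORCE is the grip in N (left out, the last holds). Time passes only in rows, so rows that do not move let the fingers close. It gives the time, the measured TCP pose, the force and the opening at its end, in the units of the state.
- observe(): the state, without advancing time (a new reading comes with each control period).
- get_image(name): name is "side" or "top" or "wrist"; returns a dict with "frame" (400x640x3 uint8, red, green, blue), "depth" (400x640 float32, m along the optical axis (not along the pixel's ray), 0 where there is no reading), "K" (3x3 intrinsics, pixels), "rvec" (rotation vector, rad) and "tvec" (3), from world to camera coordinates, as OpenCV has them. Camera axes: x right, y down, z forward; pixel columns grow to the right and rows downward; lengths in m; the calibration is good to about 2 mm. The wrist camera is an equidistant fisheye: a pixel r from the principal point sees the ray r / f radians off the axis. A picture is of the moment at which its call begins.
- close_job(): hands the job in, once; it reports no verdict.
The state is a dict: "time_s": time; "q": joint angles; "qvel": joint speeds; "joint_efforts": joint torques, N m; "position": TCP position; "tool_rot": TCP orientation; "ft_force": force on the tool from outside, world axes, zero at the start; "wrist_torque": the same for the moment, N m; "grip_width": finger opening in m.
Only numpy, scipy, OpenCV 4.12 (cv2) and the standard library are available. Lean on these libraries where they do the work, as an engineer would, in place of code of your own. Each camera call takes 0.05 s, during which the arm holds its last target.

## Working session

There is one attempt and no reset: what is moved stays moved. The work goes in short steps, Python scripts to look and compute and a shell command to move; the robot and the scene stay as the last step left them, time stands still between calls to the robot, and variables do not carry over. Pictures are saved under pics/ and viewed, and the job is handed in when it is done.

```bash
ls; mkdir -p pics
python3 - <<'E'
from rig import *
import cv2,numpy as np
s=observe(); print(s)
for n in ["side","top","wrist"]:
    d=get_image(n); cv2.imwrite(f"pics/{n}0.png",d["frame"][:,:,::-1]); print(n,d["K"],d["rvec"],d["tvec"])
    np.savez(f"{n}0.npz",**d)
E
```

```text
pics
{'time_s': 0.0, 'q': array([-7.82831917e+01,  2.18397323e+01,  7.43820699e+01,  3.85578381e-04,
        8.38570205e+01, -1.23366219e+01]), 'qvel': array([-0.03103414,  0.0299802 ,  0.01593579, -0.04328268, -0.04529678,
        0.00565027]), 'joint_efforts': array([-1.74404704e-03, -4.48463953e+01, -2.31279355e+01, -2.46680638e-04,
        4.79955459e-03,  1.86593917e-05]), 'position': array([ 0.22409842, -0.50191891,  0.19093939]), 'tool_rot': array([[ 9.13166102e-01,  4.07587531e-01, -2.72821332e-04],
       [ 4.07587512e-01, -9.13165156e-01,  1.34840924e-03],
       [ 3.00463858e-04, -1.34252017e-03, -9.99999054e-01]]), 'ft_force': array([ 0.41186712, -0.47988536, -0.04948003]), 'wrist_torque': array([-0.00577352, -0.00521341,  0.00538732]), 'grip_width': 0.08503099954772951}
side [[369.99789522   0.         325.30481865]
 [  0.         369.99789522 202.73859598]
 [  0.           0.           1.        ]] [ 0.9451874  -2.54284909  0.99299801] [0.44106998 0.33756389 0.65488312]
top [[469.55094755   0.         309.75621831]
 [  0.         469.55094755 191.20592291]
 [  0.           0.           1.        ]] [ 2.08937106 -2.14896018  0.19058762] [-0.02578842  0.61198621  1.2439275 ]
wrist [[309.70691629   0.         319.35180883]
 [  0.         309.70691629 205.6203602 ]
 [  0.           0.           1.        ]] [-2.42286318  1.57219928  0.23299369] [-0.5487295  -0.03730736  0.37953653]
```

View pics/top0.png

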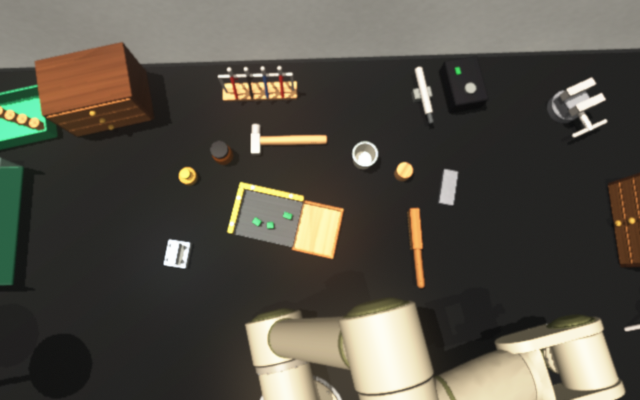

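View pics/side0.png

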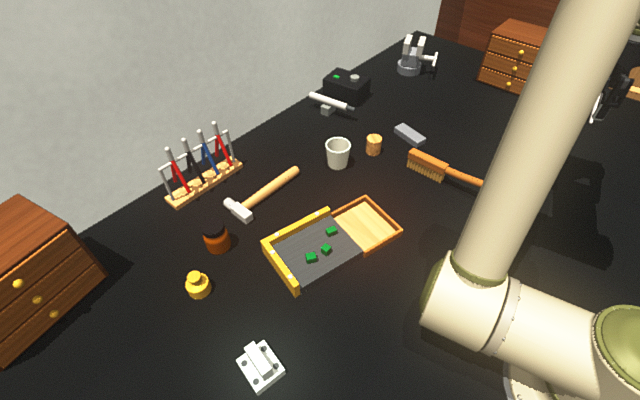

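View pics/wrist0.png

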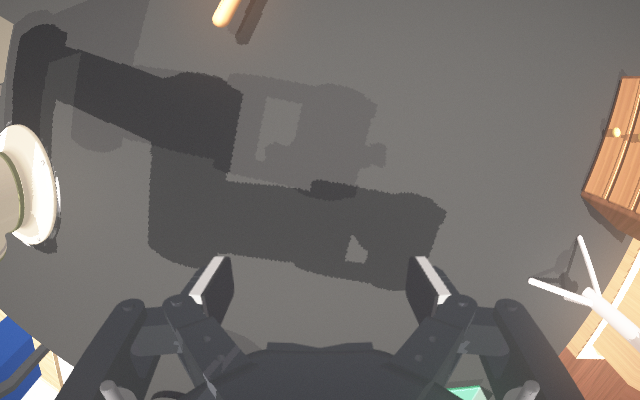

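The top view shows the bed around (268,215), the tray (318,230), the brush head (415,228) with its handle running down to (420,286), and the die block (177,254). I'll enlarge these and use the depth.

```bash
cat > h.py <<'E'
import numpy as np,cv2
from scipy.spatial.transform import Rotation as R
def load(n): return dict(np.load(n+".npz"))
def px2w(d,u,v,z=None):
    """pixel to world, by depth (z None) or on plane z"""
    K=d["K"];Rm=cv2.Rodrigues(d["rvec"])[0];t=np.ravel(d["tvec"])
    ray=np.array([(u-K[0,2])/K[0,0],(v-K[1,2])/K[1,1],1.])
    if z is None:
        return Rm.T@(ray*d["depth"][int(round(v)),int(round(u))]-t)
    c=-Rm.T@t; r=Rm.T@ray
    return c+r*(z-c[2])/r[2]
def fishray(d,u,v):
    K=d["K"];a=np.array([u-K[0,2],v-K[1,2]])/K[0,0];r=np.hypot(*a)
    ray=np.r_[np.sin(r)*a/max(r,1e-9),np.cos(r)]
    Rm=cv2.Rodrigues(d["rvec"])[0];return -Rm.T@np.ravel(d["tvec"]),Rm.T@ray
def ray(d,u,v):
    K=d["K"];Rm=cv2.Rodrigues(d["rvec"])[0]
    r=Rm.T@np.array([(u-K[0,2])/K[0,0],(v-K[1,2])/K[1,1],1.]);return -Rm.T@np.ravel(d["tvec"]),r/np.linalg.norm(r)
def tri(rs):
    A=0;b=0
    for c,r in rs:
        r=r/np.linalg.norm(r);P=np.eye(3)-np.outer(r,r);A=A+P;b=b+P@c
    x=np.linalg.solve(A,b);return x,[np.linalg.norm((np.eye(3)-np.outer(r,r)/(r@r))@(x-c))*1000 for c,r in rs]
def proj(d,p):
    return cv2.projectPoints(np.array(p,float).reshape(-1,1,3),d["rvec"],d["tvec"],d["K"],None)[0].reshape(-1,2)
def crop(d,u0,v0,w,h,s,fn,step=10):
    im=cv2.resize(d["frame"][v0:v0+h,u0:u0+w][:,:,::-1],None,fx=s,fy=s,interpolation=cv2.INTER_CUBIC)
    for k in range(-(-u0//step)*step,u0+w,step):
        x=int((k-u0+.5)*s);cv2.line(im,(x,0),(x,6),(255,255,255),1);cv2.putText(im,str(k),(x-10,16),0,.35,(0,255,255),1)
    for k in range(-(-v0//step)*step,v0+h,step):
        y=int((k-v0+.5)*s);cv2.line(im,(0,y),(6,y),(255,255,255),1);cv2.putText(im,str(k),(8,y+4),0,.35,(0,255,255),1)
    cv2.imwrite(fn,im)
E
python3 - <<'E'
from h import *
d=load("top0");crop(d,220,175,132,92,6,"pics/t_bed.png");crop(d,150,200,60,80,7,"pics/t_blk.png");crop(d,390,200,60,95,6,"pics/t_br.png")
e=load("side0");crop(e,250,185,160,115,5,"pics/s_bed.png");crop(e,215,325,90,75,7,"pics/s_blk.png");crop(e,395,140,95,60,8,"pics/s_br.png")
E
```

```text
(no output)
```

View pics/t_bed.png

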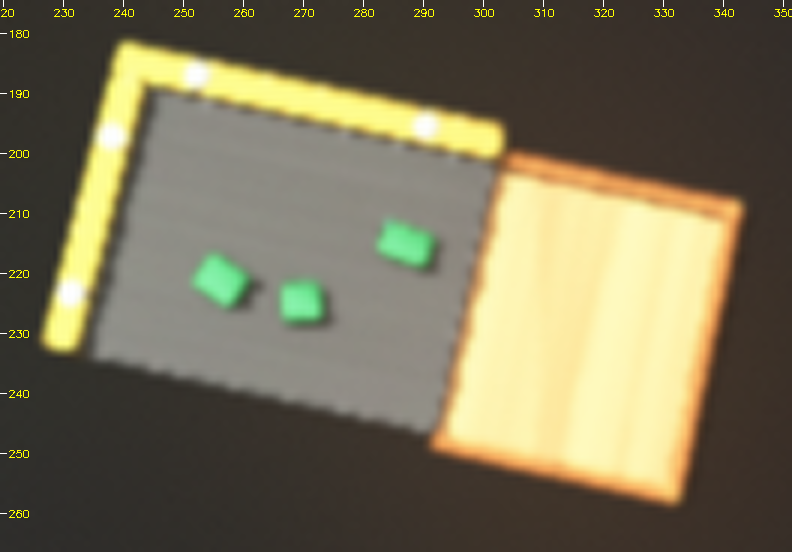

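View pics/s_bed.png

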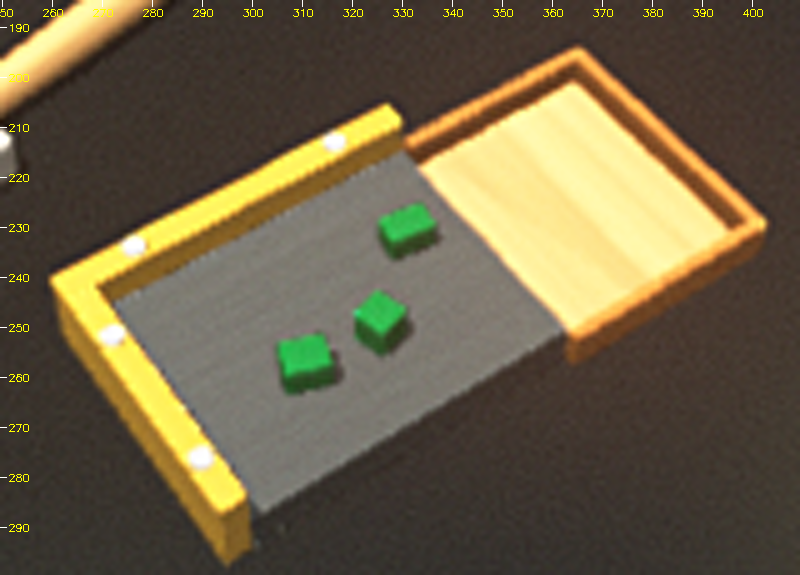

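View pics/t_blk.png

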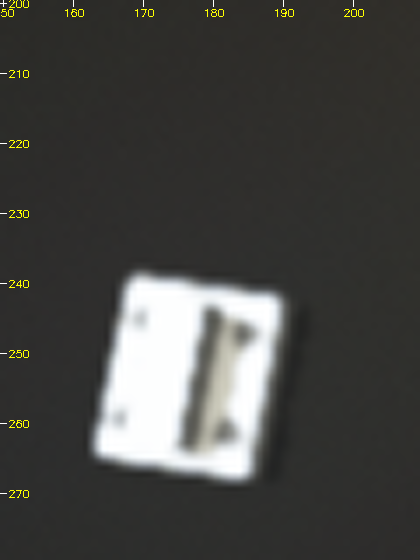

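View pics/s_blk.png

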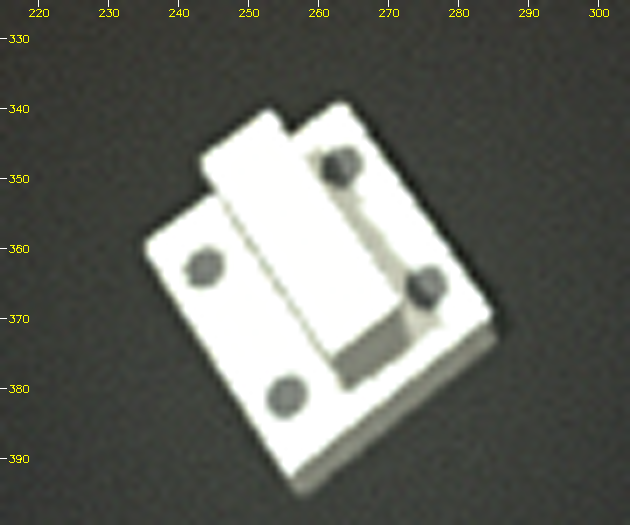

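View pics/t_br.png

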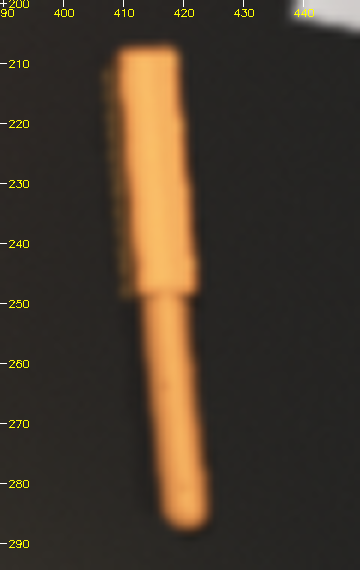

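View pics/s_br.png

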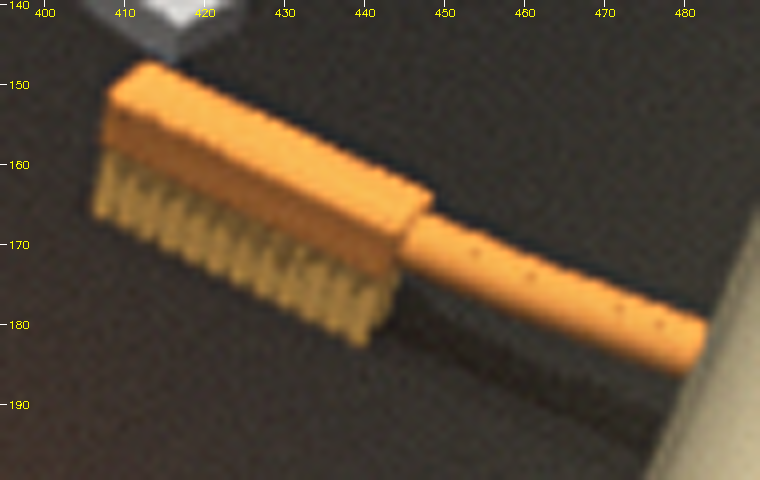

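```bash
cat > fit.py <<'E'
from h import *
from scipy.optimize import least_squares
T=load("top0");S=load("side0")
def fit(name,obs,x0):
    def res(p,full=False):
        r=[]
        for d,uv,m in obs:
            q=R.from_euler('z',p[3]).apply(np.array(m)/1000)+p[:3]
            r.append(proj(d,q)[0]-uv)
        r=np.array(r); return r if full else r.ravel()
    s=least_squares(res,x0,loss='soft_l1');r=res(s.x,True)
    print(name,s.x[:3].round(4),"yaw",np.degrees(s.x[3]).round(2),"max px",np.abs(r).max(1).round(1));return s.x
bed=[(T,(239.5,181.5),(79,99,44)),(T,(303.5,195.2),(79,-85,44)),(T,(226.7,232),(-65,99,44)),(T,(292.3,246.7),(-65,-85,24)),(T,(243.7,188.7),(65,85,44)),(T,(302.8,200.3),(65,-85,44)),(T,(232.8,232.3),(-65,85,44)),
(S,(259.9,240.5),(79,99,44)),(S,(327.1,205.3),(79,-85,44)),(S,(329.9,208.9),(65,-85,44)),(S,(295.1,286.9),(-65,99,44)),(S,(298.5,282.5),(-65,85,44)),(S,(268.9,241.9),(65,85,44)),(S,(361.9,251.1),(-65,-85,24))]
blk=[(T,(168.1,238.4),(35,30,24)),(T,(190.1,241.4),(35,-30,24)),(T,(185.5,268.1),(-35,-30,24)),(T,(162.9,265.2),(-35,30,24)),
(S,(263.8,339.1),(35,-30,24)),(S,(285.2,369.2),(-35,-30,24)),(S,(255.9,392.4),(-35,30,24)),(S,(235.2,359.1),(35,30,24)),
(S,(253.1,339.9),(30,-10,58)),(S,(243.1,347.1),(30,10,58)),(S,(271.9,367.4),(-30,-10,58)),(S,(261.9,376.2),(-30,10,58))]
br=[(T,(409.2,207.3),(56,13,56)),(T,(419.2,207.3),(56,-13,56)),(T,(422.2,248.3),(-56,-13,56)),(T,(412.2,248.3),(-56,13,56)),
(S,(408,150.8),(56,13,56)),(S,(413.3,147.3),(56,-13,56)),(S,(448.6,163.6),(-56,-13,56)),(S,(443.3,169.3),(-56,13,56))]
for n,o in (("bed",bed),("blk",blk),("brush",br)):
    m=np.mean([px2w(d,*uv,m[2]/1000)[:2] for d,uv,m in o],0); fit(n,o,[*m,0,0.])
# wax tops: top px / side px
for n,t,s in (("waxA(left)",(256.2,220.8),(310.2,254.6)),("waxB(mid)",(269.6,224.6),(325.0,246.0)),("waxC(right)",(287.0,214.5),(331,227.3))):
    print(n,tri([ray(T,*t),ray(S,*s)]))
for n,uv in (("bed",(290,225)),("brush",(415,228)),("blkrib",(172,253)),("tray",(318,230)),("jar",(221,150)),("weight",(187,173)),("cork",(404,170)),("stone",(449,188)),("cup",(365,150)),("hammer",(256,140)),("hamend",(325,140)),("handle end",(420,284))): print(n,px2w(T,*uv).round(4))
E
python3 fit.py
```

```text
bed [ 0.5454  0.0759 -0.0037] yaw -14.12 max px [0.7 0.7 0.8 0.3 0.8 0.4 0.6 0.4 0.8 0.2 1.8 1.  0.9 1.2]
blk [ 0.4512  0.3329 -0.002 ] yaw -10.27 max px [1.3 1.6 0.9 0.6 0.3 0.5 0.5 0.4 0.5 0.3 0.2 1. ]
brush [ 0.5007 -0.33   -0.0023] yaw -0.29 max px [0.7 0.4 0.3 0.5 0.9 1.1 0.4 0.4]
waxA(left) (array([0.53406367, 0.10757607, 0.04135111]), [np.float64(0.8390148763648447), np.float64(0.8390148763646675)])
waxB(mid) (array([0.52263386, 0.07053889, 0.04437322]), [np.float64(0.16773657185115268), np.float64(0.16773657185114105)])
waxC(right) (array([0.54840719, 0.02135389, 0.04341413]), [np.float64(1.4471827666851613), np.float64(1.4471827666855113)])
bed [0.5222 0.0151 0.0261]
brush [ 0.5007 -0.3268  0.0575]
blkrib [0.4514 0.3352 0.0572]
tray [ 0.5086 -0.0631  0.0006]
jar [0.7321 0.2012 0.0735]
weight [0.6731 0.2994 0.0567]
cork [ 0.6658 -0.3094  0.0475]
stone [ 0.6155 -0.4387  0.0221]
cup [ 0.7348 -0.206   0.0204]
hammer [0.7726 0.109  0.0267]
hamend [ 0.7665 -0.091   0.0265]
handle end [ 0.3509 -0.3293  0.0599]
```

```bash
python3 - <<'E'
import rig
print([n for n in dir(rig) if n[0]!='_']); 
for n in dir(rig):
    v=getattr(rig,n)
    if n[0]!='_' and isinstance(v,(int,float,str,dict)): print(n,v)
E
cat > go.py <<'E'
# usage: go.py x y z yaw(deg of tool x) : remaining move in tool axes and units
import sys
from h import *
from rig import observe
s=observe();t=np.array(list(map(float,sys.argv[1:4])));yaw=np.radians(float(sys.argv[4]))
Rm=np.array(s["tool_rot"]);p=np.array(s["position"])
Rt=np.column_stack([[np.cos(yaw),np.sin(yaw),0],[np.sin(yaw),-np.cos(yaw),0],[0,0,-1]])
rv=np.degrees(R.from_matrix(Rm.T@Rt).as_rotvec())
print("t %.2f pos"%s["time_s"],p.round(4),"yaw %.2f"%np.degrees(np.arctan2(Rm[1,0],Rm[0,0])),"ft",np.round(s["ft_force"],1),"w %.4f"%s["grip_width"],"q",np.round(s["q"]).astype(int))
print("shift units (now axes)",(Rm.T@(t-p)/.05).round(3),"shift units (target axes)",(Rt.T@(t-p)/.05).round(3),"turn units",(rv/8).round(3))
E
python3 go.py 0.5007 -0.3295 0.15 0
```

```text
['MotionError', 'close_job', 'get_image', 'grasp_offset', 'observe']
grasp_offset -0.0187
t 0.15 pos [ 0.2241 -0.502   0.1911] yaw 24.05 ft [ 0.6 -0.2 -0.1] w 0.0854 q [-78  22  74   0  84 -12]
shift units (now axes) [ 6.458 -0.895  0.824] shift units (target axes) [ 5.532 -3.45   0.821] turn units [-0.008 -0.     3.006]
```

```bash
python3 -m pendant '[85,0,0,0,0,0,1, 85,0,0,0,0,0,1, 85,0,0,0,0,0,1, 85,0.8,-0.5,0.1,0,0,0, 85,0.8,-0.5,0.1,0,0,0, 85,0.8,-0.5,0.1,0,0,0, 85,0.8,-0.5,0.1,0,0,0, 85,0.8,-0.5,0.1,0,0,0, 85,0.8,-0.5,0.1,0,0,0, 85,0.7,-0.45,0.1,0,0,0, 85,0,0,0,0,0,0]' 40; python3 go.py 0.5007 -0.3295 0.15 0
python3 - <<'E'
from rig import *
from h import *
d=get_image("wrist");np.savez("w1.npz",**d);cv2.imwrite("pics/w1.png",d["frame"][:,:,::-1])
E
```

```text
time_s: 1.25
position: [0.502, -0.326, 0.1552]
tool_rot: [[1.0, 0.006, -0.001], [0.006, -1.0, 0.002], [-0.001, -0.002, -1.0]]
ft_force: [0.1, -0.4, -0.9]
grip_width: 0.0851
t 1.25 pos [ 0.502  -0.326   0.1552] yaw 0.35 ft [ 0.1 -0.4 -0.9] w 0.0851 q [-44  28  70   0  82  45]
shift units (now axes) [-0.026  0.069  0.104] shift units (target axes) [-0.025  0.069  0.104] turn units [-0.014  0.004  0.044]
```

View pics/w1.png

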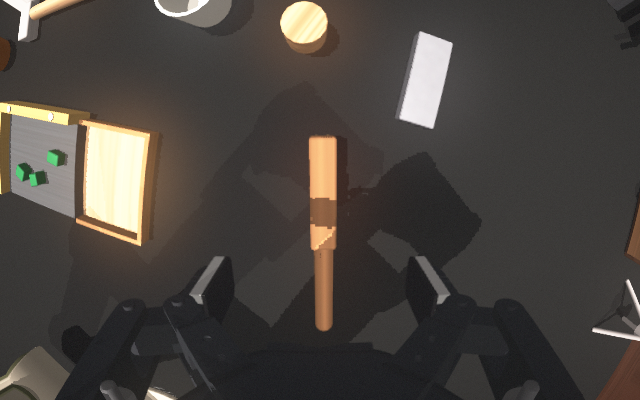

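The wrist view shows the brush head with corners at about (309,137), (336,136), (337,248) and (313,249). I'll check these against the two-view fit on the plane of its top.

Run:
```python
from h import *
d=load("w1");T=load("top0");crop(d,290,120,70,140,4,"pics/w1c.png")
for u,v in ((309,137),(336,136),(337,248),(313,249)):
    c,r=fishray(d,u,v);print((c+r*(.056-c[2])/r[2]).round(4))
for (a,b) in (((309,137),(409.2,207.3)),((336,136),(419.2,207.3)),((337,248),(422.2,248.3)),((313,249),(412.2,248.3))):
    print(tri([fishray(d,*a),ray(T,*b)]))
```

```text
[ 0.555  -0.3156  0.056 ]
[ 0.5561 -0.34    0.056 ]
[ 0.4461 -0.3432  0.056 ]
[ 0.4449 -0.3192  0.056 ]
(array([ 0.55639914, -0.31484936,  0.06186058]), [np.float64(1.371003279750448), np.float64(1.3710032797505494)])
(array([ 0.55637552, -0.33989295,  0.06578074]), [np.float64(0.5390571882985441), np.float64(0.5390571882984642)])
(array([ 0.44537049, -0.34320689,  0.05430647]), [np.float64(0.07172715741653013), np.float64(0.07172715741656989)])
(array([ 0.44539783, -0.31759665,  0.05525384]), [np.float64(1.7802697818764799), np.float64(1.7802697818765536)])
```

View pics/w1c.png

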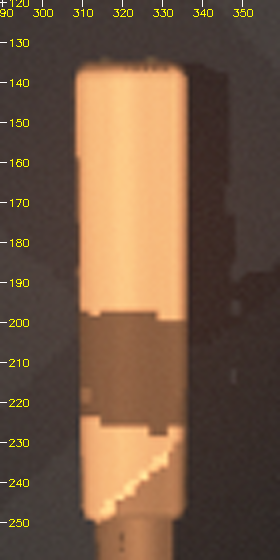

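```bash
python3 -m pendant '[85,-0.03,0.07,0.6,0,0,0, 85,0,0,0.7,0,0,0, 85,0,0,0.7,0,0,0, 85,0,0,0.5,0,0,0, 85,0,0,0,0,0,0]' 40; python3 go.py 0.5005 -0.3295 0.029 0.5
```

```text
time_s: 1.8
position: [0.4952, -0.3324, 0.0285]
tool_rot: [[1.0, -0.0, -0.005], [-0.0, -1.0, 0.005], [-0.005, -0.005, -1.0]]
ft_force: [0.3, -0.2, 0.4]
grip_width: 0.0849
t 1.80 pos [ 0.4952 -0.3324  0.0285] yaw -0.03 ft [ 0.3 -0.2  0.4] w 0.0849 q [-45  36  79   0  65  45]
shift units (now axes) [ 0.106 -0.058 -0.01 ] shift units (target axes) [ 0.107 -0.057 -0.01 ] turn units [-0.033  0.035 -0.066]
```

```bash
python3 -m pendant '[85,0,0,0,0,0,0]'; python3 go.py 0.5005 -0.3295 0.029 0.5
```

```text
time_s: 1.9
position: [0.4973, -0.3339, 0.0323]
tool_rot: [[1.0, -0.0, 0.0], [-0.0, -1.0, -0.0], [0.0, 0.0, -1.0]]
ft_force: [-0.4, 0.1, 0.4]
grip_width: 0.0852
t 1.90 pos [ 0.4973 -0.3339  0.0323] yaw -0.00 ft [-0.4  0.1  0.4] w 0.0852 q [-45  35  79   0  66  45]
shift units (now axes) [ 0.065 -0.087  0.067] shift units (target axes) [ 0.066 -0.086  0.067] turn units [ 0.003 -0.002 -0.063]
```

```bash
python3 -m pendant '[85,0.06,-0.08,0.06,0,0,0, 85,0,0,0,0,0,0, 26,0,0,0,0,0,0, 20,0,0,0,0,0,0, 15,0,0,0,0,0,0, 10,0,0,0,0,0,0, 10,0,0,0,0,0,0]' 50; python3 go.py 0.5005 -0.3295 0.029 0.5
```

```text
time_s: 2.6
position: [0.5005, -0.329, 0.0285]
tool_rot: [[1.0, 0.001, -0.0], [0.001, -1.0, 0.0], [-0.0, -0.0, -1.0]]
ft_force: [-0.0, -0.6, 0.2]
grip_width: 0.0117
t 2.60 pos [ 0.5005 -0.329   0.0285] yaw 0.05 ft [-0.  -0.6  0.2] w 0.0117 q [-45  36  79   0  65  45]
shift units (now axes) [ 0.     0.01  -0.009] shift units (target axes) [ 0.     0.01  -0.009] turn units [-0.     0.    -0.056]
```

```bash
cat > snap.py <<'E'
import sys
from rig import *
from h import *
for a in sys.argv[1:]:
    n,f=a.split(":");d=get_image(n);np.savez(f+".npz",**d);cv2.imwrite(f"pics/{f}.png",d["frame"][:,:,::-1])
E
python3 snap.py wrist:w2 side:s2
```

```text
(no output)
```

View pics/w2.png

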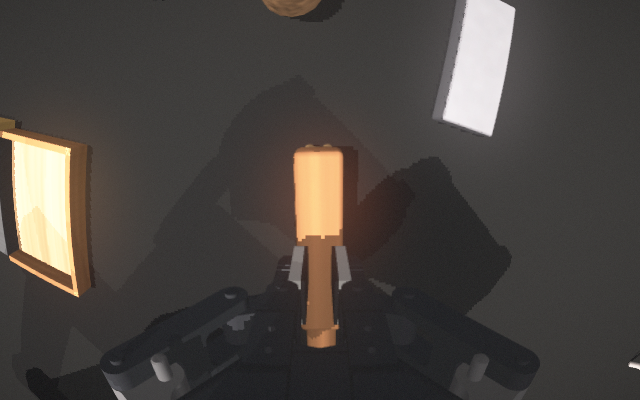

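View pics/s2.png

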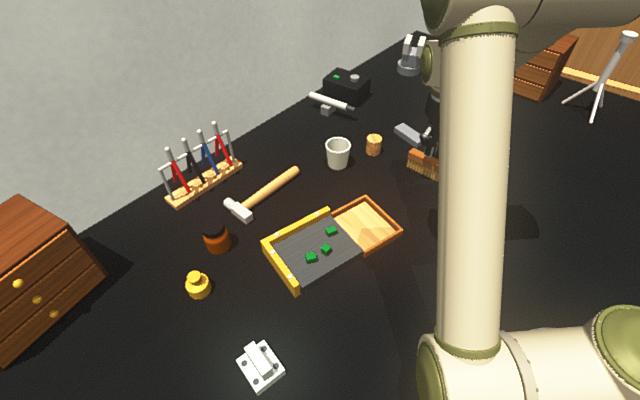

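```bash
python3 - <<'E'
from h import *
crop(load("w2"),260,130,120,130,6,"pics/w2c.png");crop(load("w2"),260,230,120,125,6,"pics/w2d.png");crop(load("s2"),390,100,70,110,6,"pics/s2c.png")
E
python3 go.py 0.5005 -0.3295 0.029 0.5
```

```text
t 2.70 pos [ 0.5005 -0.329   0.0285] yaw 0.05 ft [ 0.2  0.  -0.1] w 0.0103 q [-45  36  79   0  65  45]
shift units (now axes) [ 0.     0.011 -0.01 ] shift units (target axes) [ 0.     0.011 -0.01 ] turn units [-0.     0.    -0.056]
```

View pics/w2d.png

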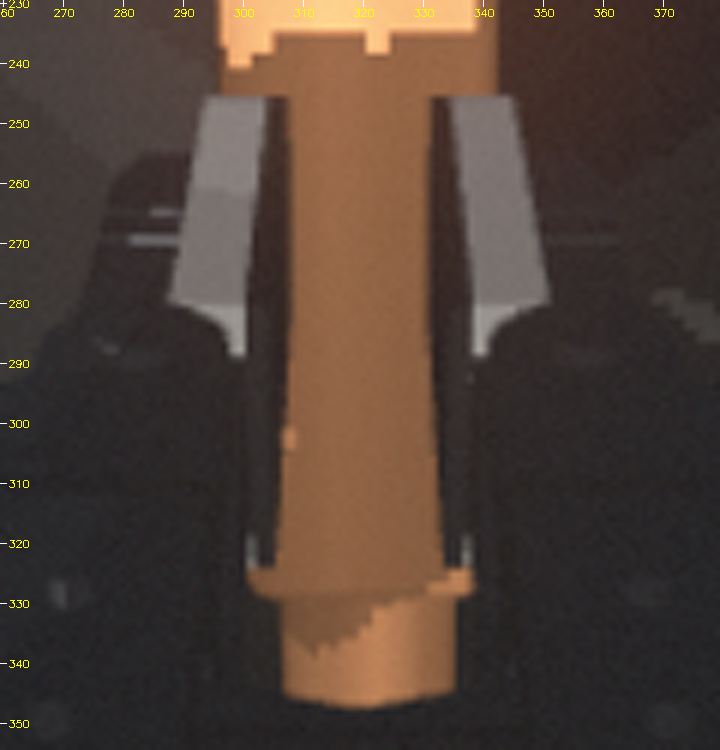

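View pics/s2c.png

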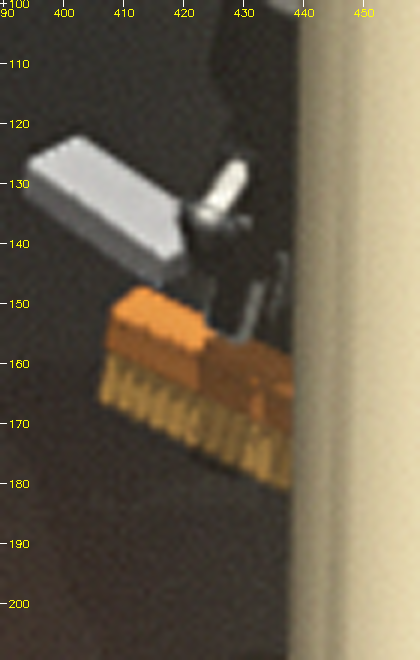

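Run:
```python
from h import *
S=load("s2");w=load("w2");Rm=cv2.Rodrigues(w["rvec"])[0]
c=-Rm.T@w["tvec"];print("wrist cam",c,Rm[2])
def wp(p):
    q=Rm@np.array(p)+w["tvec"];th=np.arctan2(np.hypot(q[0],q[1]),q[2]);a=q[:2]/np.hypot(q[0],q[1])*th*w["K"][0,0];return a+w["K"][:2,2]
for z in (.0285,.047,.056,.07):
  for y in(-.313,-.318,-.324,-.334,-.340,-.345): print(z,y,"side",proj(S,[.5115,y,z])[0].round(1),"wrist x+11",wp([.5115,y,z]).round(1),"x-11",wp([.4895,y,z]).round(1))
d=w["depth"]
def wd(u,v):
    _,r=fishray(w,u,v); f=Rm[2]; return c+r*d[v,u]/(r@f)
for u,v in ((318,200),(300,255),(340,255),(318,270),(318,310),(300,250),(344,270),(295,270),(318,340),(303,262)): print(u,v,wd(u,v).round(4))
```

```text
wrist cam [ 0.5735336  -0.32832248  0.21097699] [-2.88180535e-01 -2.88917082e-04 -9.57576052e-01]
0.0285 -0.313 side [418.8 165.8] wrist x+11 [294.7 216.5] x-11 [295.6 248.7]
0.0285 -0.318 side [419.8 164.9] wrist x+11 [302.7 216.6] x-11 [303.3 248.7]
0.0285 -0.324 side [420.9 163.8] wrist x+11 [312.3 216.6] x-11 [312.6 248.7]
0.0285 -0.334 side [422.8 162. ] wrist x+11 [328.4 216.6] x-11 [328.  248.7]
0.0285 -0.34 side [423.9 160.9] wrist x+11 [338.  216.6] x-11 [337.3 248.7]
0.0285 -0.345 side [424.8 160. ] wrist x+11 [346.  216.6] x-11 [345.  248.7]
0.047 -0.313 side [420.1 160.7] wrist x+11 [292.2 227. ] x-11 [293.4 261.6]
0.047 -0.318 side [421.1 159.7] wrist x+11 [301.  227.1] x-11 [301.8 261.7]
0.047 -0.324 side [422.2 158.7] wrist x+11 [311.6 227.1] x-11 [311.9 261.7]
0.047 -0.334 side [424.1 156.9] wrist x+11 [329.3 227.1] x-11 [328.8 261.7]
0.047 -0.34 side [425.2 155.8] wrist x+11 [339.9 227.1] x-11 [338.9 261.7]
0.047 -0.345 side [426.1 154.9] wrist x+11 [348.7 227. ] x-11 [347.3 261.6]
0.056 -0.313 side [420.7 158.1] wrist x+11 [290.9 232.9] x-11 [292.2 268.8]
0.056 -0.3
[... 457 characters left out ...]
ide [422.7 153.2] wrist x+11 [298.5 243.4] x-11 [299.6 281.5]
0.07 -0.324 side [423.9 152.1] wrist x+11 [310.5 243.5] x-11 [311.  281.5]
0.07 -0.334 side [425.8 150.3] wrist x+11 [330.7 243.5] x-11 [330.1 281.5]
0.07 -0.34 side [426.9 149.3] wrist x+11 [342.7 243.4] x-11 [341.5 281.4]
0.07 -0.345 side [427.8 148.4] wrist x+11 [352.7 243.3] x-11 [350.9 281.3]
318 200 [ 0.5301 -0.3277  0.0564]
300 255 [ 0.5109 -0.3194  0.0821]
340 255 [ 0.511  -0.3379  0.0822]
318 270 [ 0.4889 -0.3276  0.0561]
318 310 [ 0.46   -0.3276  0.0551]
300 250 [ 0.511  -0.3191  0.0768]
344 270 [ 0.5109 -0.3387  0.0964]
295 270 [ 0.5112 -0.3182  0.0971]
318 340 [ 0.4345 -0.3275  0.0545]
303 262 [ 0.5113 -0.3212  0.0898]
```

```bash
python3 - <<'E'
from h import *
for n,t in (("wrist0",[0.2241,-.5019,.1909]),("w1",[.502,-.326,.1552]),("w2",[.5005,-.329,.0285])):
    w=load(n);Rm=cv2.Rodrigues(w["rvec"])[0];c=-Rm.T@w["tvec"];d=w["depth"]
    P=[]
    for v in range(200,330):
        for u in list(range(170,480)):
            _,r=fishray(w,u,v);p=c+r*d[v,u]/(r@Rm[2]);P.append((u,v,*p))
    P=np.array(P);m=(P[:,4]>t[2]+ (.03 if n=="w2" else -.1))&(np.hypot(P[:,2]-t[0],P[:,3]-t[1])<.055)&(P[:,4]>.06)
    Q=P[m];i=np.argsort(Q[:,4])[:6];print(n,"cam-tcp",(c-t).round(4),Q[i].round(4)*1)
E
python3 go.py 0.5005 -0.3295 0.029 0.5
```

```text
wrist0 cam-tcp [0.0667 0.0302 0.1825] [[ 2.310e+02  2.680e+02  2.081e-01 -4.610e-01  2.429e-01]
 [ 4.070e+02  2.670e+02  2.440e-01 -5.391e-01  2.434e-01]
 [ 4.090e+02  2.590e+02  2.482e-01 -5.377e-01  2.435e-01]
 [ 2.310e+02  2.670e+02  2.091e-01 -4.609e-01  2.436e-01]
 [ 4.070e+02  2.680e+02  2.436e-01 -5.392e-01  2.437e-01]
 [ 4.050e+02  2.910e+02  2.317e-01 -5.452e-01  2.437e-01]]
w1 cam-tcp [0.0731 0.0007 0.1824] [[ 4.060e+02  2.740e+02  5.009e-01 -3.682e-01  2.074e-01]
 [ 4.080e+02  2.680e+02  5.043e-01 -3.688e-01  2.075e-01]
 [ 2.330e+02  2.760e+02  4.993e-01 -2.828e-01  2.076e-01]
 [ 4.080e+02  2.640e+02  5.066e-01 -3.685e-01  2.076e-01]
 [ 2.310e+02  2.610e+02  5.077e-01 -2.828e-01  2.076e-01]
 [ 4.060e+02  2.750e+02  5.006e-01 -3.682e-01  2.078e-01]]
w2 cam-tcp [0.073  0.0007 0.1825] [[ 3.310e+02  2.680e+02  4.963e-01 -3.345e-01  6.750e-02]
 [ 3.080e+02  2.660e+02  4.975e-01 -3.225e-01  6.760e-02]
 [ 3.310e+02  2.660e+02  4.977e-01 -3.344e-01  6.790e-02]
 [ 3.310e+02  2.670e+02  4.972e-01 -3.344e-01  6.800e-02]
 [ 3.080e+02  2.680e+02  4.966e-01 -3.225e-01  6.810e-02]
 [ 3.080e+02  2.690e+02  4.961e-01 -3.225e-01  6.820e-02]]
t 2.70 pos [ 0.5005 -0.329   0.0285] yaw 0.05 ft [ 0.2  0.  -0.1] w 0.0103 q [-45  36  79   0  65  45]
shift units (now axes) [ 0.     0.011 -0.01 ] shift units (target axes) [ 0.     0.011 -0.01 ] turn units [-0.     0.    -0.056]
```

The fingers shut to 10 mm above the brush and gripped nothing. The wrist depth puts the real fingertips about 39 mm (shut) to 52 mm (open) behind the reported TCP, although the brush top reads correctly at 0.056. I'll go by the images: open, then descend about 40 mm further while watching the force.

```bash
python3 -m pendant '[85,0,0,0,0,0,0, 85,0,0,0,0,0,0, 85,0,0,0,0,0,0, 85,0,0,0,0,0,0, 85,0,0,0,0,0,0]' 50; python3 -m pendant '[85,0,0,0.3,0,0,0, 85,0,0,0.3,0,0,0, 85,0,0,0,0,0,0]'; python3 snap.py wrist:w3; python3 go.py 0.5005 -0.329 -0.012 0.5
```

```text
time_s: 3.2
position: [0.5005, -0.329, 0.0285]
tool_rot: [[1.0, 0.001, -0.0], [0.001, -1.0, 0.0], [-0.0, -0.0, -1.0]]
ft_force: [0.7, -0.4, 0.1]
grip_width: 0.081
time_s: 3.5
position: [0.4997, -0.3282, -0.0031]
tool_rot: [[1.0, 0.001, -0.002], [0.001, -1.0, 0.002], [-0.002, -0.002, -1.0]]
ft_force: [-0.3, -0.2, 0.8]
grip_width: 0.0852
t 3.55 pos [ 0.5002 -0.3286 -0.002 ] yaw 0.05 ft [0.4 0.6 0.7] w 0.0849 q [-45  38  81   0  61  45]
shift units (now axes) [0.007 0.008 0.2  ] shift units (target axes) [0.006 0.007 0.2  ] turn units [-0.009  0.009 -0.056]
```

View pics/w3.png

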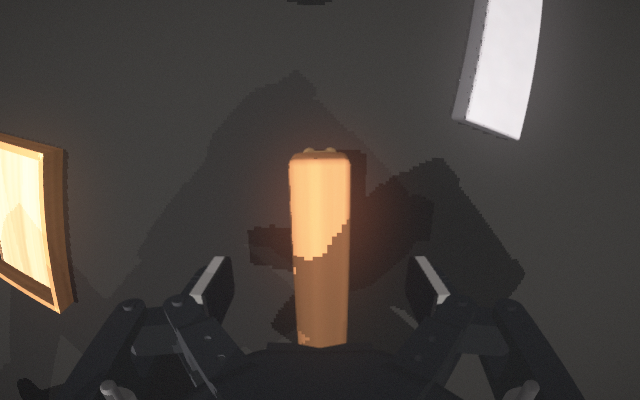

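TCP at −2 mm with no contact force confirms the reported TCP is off. The brush (289–350 px) lies midway between the open pads (232 and 412 px). I'll go down the rest of the way and close.

```bash
python3 -m pendant '[85,0,0,0.2,0,0,0, 85,0,0,0,0,0,0, 15,0,0,0,0,0,0, 15,0,0,0,0,0,0, 15,0,0,0,0,0,0, 15,0,0,0,0,0,0, 15,0,0,0,0,0,0, 15,0,0,0,0,0,0]' 50; python3 snap.py wrist:w4;  python3 go.py 0.5005 -0.329 -0.012 0.5
python3 - <<'E'
from h import *
w=load("w4");crop(w,240,220,160,130,5,"pics/w4c.png")
E
```

```text
time_s: 4.35
position: [0.5008, -0.3291, -0.0111]
tool_rot: [[1.0, 0.001, 0.001], [0.001, -1.0, -0.001], [0.001, 0.001, -1.0]]
ft_force: [0.1, 0.1, 3.1]
grip_width: 0.0254
t 4.40 pos [ 0.5008 -0.3292 -0.0111] yaw 0.05 ft [0.4 0.7 4. ] w 0.0251 q [-45  39  81   0  60  45]
shift units (now axes) [-0.005 -0.003  0.019] shift units (target axes) [-0.005 -0.003  0.019] turn units [ 0.005 -0.005 -0.056]
```

View pics/w4c.png

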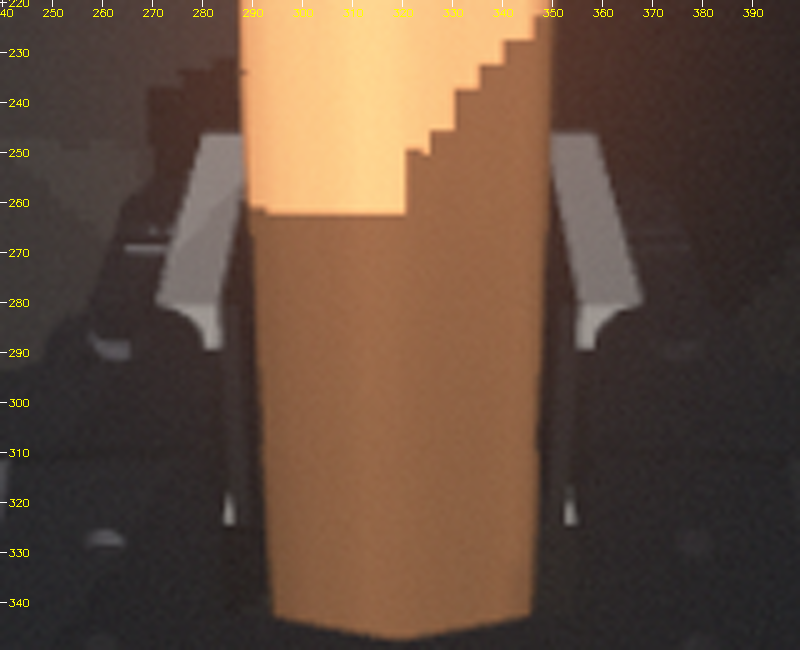

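The brush is held at 25 mm opening. Next: lift, check, then carry it over the bed.

```bash
python3 -m pendant '[10,0,0,-0.2,0,0,0, 10,0,0,-0.5,0,0,0, 10,0,0,-0.7,0,0,0, 10,0,0,-0.6,0,0,0, 10,0,0,0,0,0,0]' 60
python3 -m pendant '[10,0,-0.3,0,0,0,0, 10,0,-0.6,0,0,0,0, 10,0.1,-0.8,0,0,0,0, 10,0.1,-0.8,0,0,0,0, 10,0.1,-0.8,0,0,0,0, 10,0.1,-0.8,0,0,0,0, 10,0.1,-0.8,0,0,0,0, 10,0.1,-0.8,0,0,0,0, 10,0.1,-0.8,0,0,0,0, 10,0.1,-0.8,0,0,0,0, 10,0.1,-0.8,0,0,0,0, 10,0.1,-0.6,0,0,0,0]'
python3 -m pendant '[10,0,-0.4,0,0,0,0.6, 10,0,0,0,0,0,0.6, 10,0,0,0,0,0,0.6, 10,0,0,0,0,0,0]'
python3 go.py 0.5571 0.1348 0.06 -14.1; python3 snap.py wrist:w5 side:s5
```

```text
time_s: 4.9
position: [0.5019, -0.3303, 0.093]
tool_rot: [[1.0, 0.001, 0.005], [0.001, -1.0, -0.005], [0.005, 0.005, -1.0]]
ft_force: [0.2, 0.1, -1.0]
grip_width: 0.0252
time_s: 6.1
position: [0.5481, 0.1092, 0.0869]
tool_rot: [[1.0, 0.002, -0.004], [0.002, -1.0, 0.0], [-0.004, -0.0, -1.0]]
ft_force: [0.4, -0.0, -1.4]
grip_width: 0.0252
time_s: 6.5
position: [0.5484, 0.1269, 0.087]
tool_rot: [[0.969, -0.248, -0.004], [-0.248, -0.969, 0.0], [-0.003, 0.001, -1.0]]
ft_force: [-0.8, -0.3, -1.4]
grip_width: 0.0251
t 6.50 pos [0.5484 0.1269 0.087 ] yaw -14.34 ft [-0.8 -0.3 -1.4] w 0.0251 q [  1  29  81   0  70 105]
shift units (now axes) [ 0.131 -0.196  0.54 ] shift units (target axes) [ 0.13  -0.195  0.54 ] turn units [ 0.006  0.025 -0.03 ]
```

View pics/w5.png

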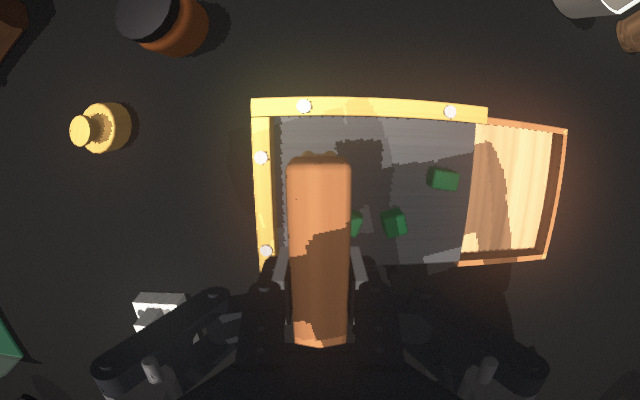

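View pics/s5.png

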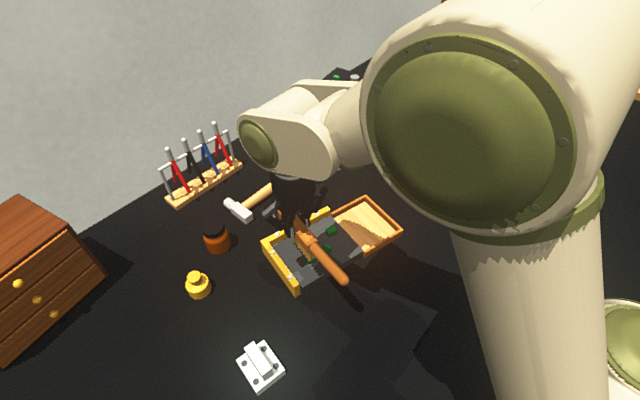

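The fences, the three offcuts and the tray are all visible. The wrist view gives a second measurement of the bed pose before I lower the brush.

Run:
```python
from h import *
w=load("w5");c0=np.array([.5454,.0759]);a=np.radians(-14.12);ex=np.array([np.cos(a),np.sin(a)]);ey=np.array([-np.sin(a),np.cos(a)])
Rm=cv2.Rodrigues(w["rvec"])[0]
def bed(u,v,z):
    c,r=fishray(w,u,v);p=c+r*(z-c[2])/r[2];q=p[:2]-c0
    pd=c+r*w["depth"][v,u]/(r@Rm[2])
    return (np.array([q@ex,q@ey])*1000).round(1),"depth z %.4f"%pd[2]
for n,u,v,z in (("outer corner (79,99)",251,99,.044),("inner corner(65,85)",272,117,.044),("far fence end outer(79,-85)",487,107,.044),("far end inner (65,-85)",487,124,.044),("bed -y at near corner(-65,-85)",460,263,.024),("bed surf",420,150,.024),("tray far out",567,129,.022),("tray near out",546,259,.022),("waxC",443,178,.043),("waxB",395,218,.044),("farfence",380,108,.044),("leftfence",262,200,.044),("tray floor",520,190,.004)):
    print(n,bed(u,v,z))
crop(w,240,85,340,190,2,"pics/w5c.png",20)
```

```text
outer corner (79,99) (array([76.4, 99.9]), 'depth z 0.0441')
inner corner(65,85) (array([62.5, 84.6]), 'depth z 0.0298')
far fence end outer(79,-85) (array([ 76.3, -82.3]), 'depth z 0.0444')
far end inner (65,-85) (array([ 62.6, -83. ]), 'depth z 0.0039')
bed -y at near corner(-65,-85) (array([-69. , -84.2]), 'depth z 0.0221')
bed surf (array([ 36.7, -32.2]), 'depth z 0.0235')
tray far out (array([  68.1, -198.9]), 'depth z 0.0223')
tray near out (array([ -74.5, -201. ]), 'depth z 0.0001')
waxC (array([ 17.3, -46.7]), 'depth z 0.0407')
waxB (array([-15.1,  -8.8]), 'depth z 0.0429')
farfence (array([69.1,  6.4]), 'depth z 0.0446')
leftfence (array([ 0.1, 94.5]), 'depth z 0.0432')
tray floor (array([  -1. , -155.9]), 'depth z 0.0040')
```

View pics/w5c.png

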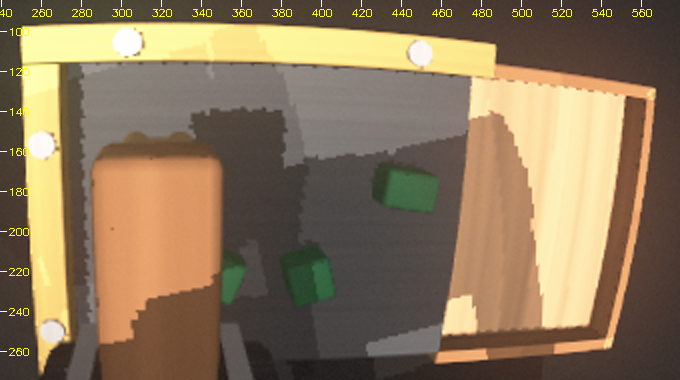

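```bash
python3 -m pendant '[10,0.08,-0.25,0,0,0,0, 10,0,0,0.2,0,0,0, 10,0,0,0.4,0,0,0, 10,0,0,0,0,0,0, 10,0,0,0,0,0,0]'; python3 go.py 0.5547 0.1377 0.015 -14.1; python3 snap.py wrist:w6
```

```text
time_s: 7.1
position: [0.5569, 0.1373, 0.0582]
tool_rot: [[0.969, -0.247, -0.001], [-0.247, -0.969, -0.0], [-0.001, 0.0, -1.0]]
ft_force: [0.8, -0.8, -0.9]
grip_width: 0.0251
t 7.10 pos [0.5569 0.1373 0.0582] yaw -14.32 ft [ 0.8 -0.8 -0.9] w 0.0251 q [  2  31  82   0  67 106]
shift units (now axes) [-0.043  0.002  0.864] shift units (target axes) [-0.044  0.002  0.864] turn units [ 0.002  0.008 -0.028]
```

View pics/w6.png

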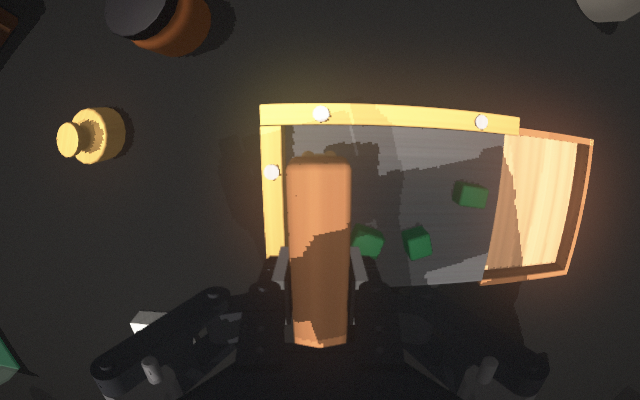

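Run:
```python
from h import *
w=load("w6");c0=np.array([.5435,.0766]);a=np.radians(-14.2);ex=np.array([np.cos(a),np.sin(a)]);ey=np.array([-np.sin(a),np.cos(a)])
for u,v,z in ((355,226,.042),(383,240,.042),(352,250,.042),(376,256,.03),(281,126,.044),(265,255,.044)):
    c,r=fishray(w,u,v);p=c+r*(z-c[2])/r[2];q=p[:2]-c0;print((q@ex*1000).round(1),(q@ey*1000).round(1))
q=np.array([.5569,.1373])-c0;print("brush",q@ex,q@ey)
crop(w,330,210,120,60,6,"pics/w6c.png")
```

```text
-3.5 38.1
-14.3 17.7
-21.6 39.5
-32.7 19.5
64.4 86.6
-24.7 101.3
brush -0.0018995906342484871 0.062132451709410876
```

View pics/w6c.png

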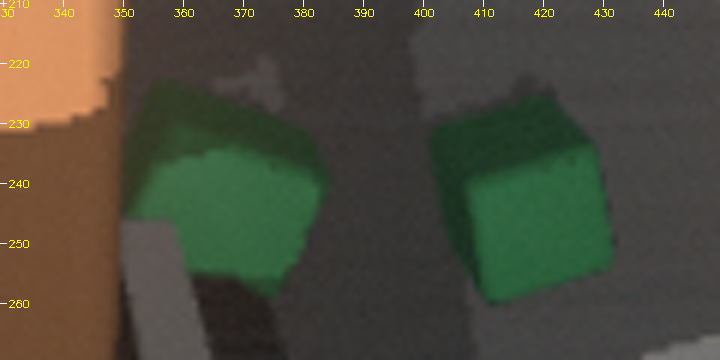

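Wax A's nearest edge is at y≈40 mm and the bristle front is at 52 mm, so I can lower the brush.

```bash
python3 -m pendant '[10,-0.04,0,0.3,0,0,0, 10,0,0,0.3,0,0,0, 10,0,0,0.15,0,0,0, 10,0,0,0,0,0,0, 10,0,0,0,0,0,0]'; python3 go.py 0.5547 0.1377 0.015 -14.1
```

```text
time_s: 7.65
position: [0.5556, 0.1377, 0.0218]
tool_rot: [[0.969, -0.248, 0.001], [-0.248, -0.969, 0.0], [0.001, -0.0, -1.0]]
ft_force: [0.2, 0.3, -1.5]
grip_width: 0.0249
t 7.65 pos [0.5556 0.1377 0.0218] yaw -14.35 ft [ 0.2  0.3 -1.5] w 0.0249 q [  2  34  84   0  62 106]
shift units (now axes) [-0.018  0.004  0.136] shift units (target axes) [-0.018  0.004  0.136] turn units [-0.002 -0.008 -0.031]
```

```bash
python3 -m pendant '[10,0,0,0.13,0,0,0, 10,0,0,0,0,0,0, 10,0,0.1,0,0,0,0, 10,0,0.2,0,0,0,0, 10,0,0.2,0,0,0,0, 10,0,0.2,0,0,0,0, 10,0,0.2,0,0,0,0, 10,0,0.2,0,0,0,0, 10,0,0.2,0,0,0,0, 10,0,0.1,0,0,0,0, 10,0,0,0,0,0,0]'; python3 go.py 0.5547 0.1377 0.015 -14.1; python3 snap.py wrist:w7
```

```text
time_s: 8.75
position: [0.5377, 0.0692, 0.0146]
tool_rot: [[0.969, -0.249, -0.0], [-0.249, -0.969, -0.0], [-0.0, 0.0, -1.0]]
ft_force: [-1.2, 0.2, -1.3]
grip_width: 0.0251
t 8.75 pos [0.5377 0.0692 0.0146] yaw -14.40 ft [-1.2  0.2 -1.3] w 0.0251 q [-5 32 90  0 58 99]
shift units (now axes) [-0.011 -1.412 -0.009] shift units (target axes) [-0.003 -1.412 -0.009] turn units [ 0.     0.    -0.037]
```

View pics/w7.png

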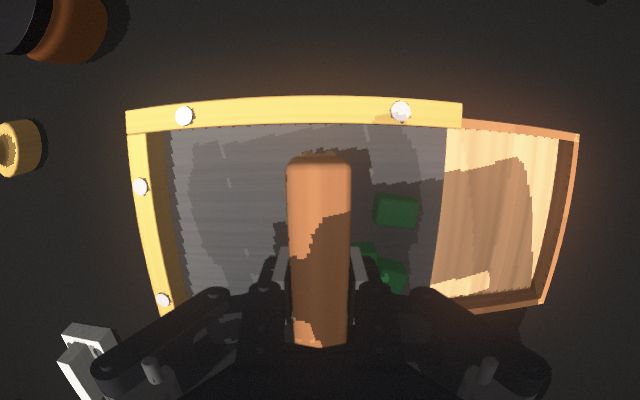

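Wax A is being pushed with the bristles and the other two lie ahead of them. I'll continue the sweep.

```bash
python3 -m pendant '[10,0,0.15,0,0,0,0, 10,0,0.2,0,0,0,0, 10,0,0.2,0,0,0,0, 10,0,0.2,0,0,0,0, 10,0,0.2,0,0,0,0, 10,0,0.2,0,0,0,0, 10,0,0.2,0,0,0,0, 10,0,0.2,0,0,0,0, 10,0,0.2,0,0,0,0, 10,0,0.2,0,0,0,0, 10,0,0.1,0,0,0,0, 10,0,0,0,0,0,0]'; python3 go.py 0.5547 0.1377 0.015 -14.1; python3 snap.py wrist:w8
```

```text
time_s: 10.0
position: [0.5123, -0.0301, 0.0145]
tool_rot: [[0.969, -0.249, -0.0], [-0.249, -0.969, -0.0], [-0.0, 0.0, -1.0]]
ft_force: [-0.1, -0.4, -0.6]
grip_width: 0.0251
t 10.00 pos [ 0.5123 -0.0301  0.0145] yaw -14.40 ft [-0.1 -0.4 -0.6] w 0.0251 q [-17  30  94   0  56  88]
shift units (now axes) [-0.012 -3.461 -0.009] shift units (target axes) [ 0.006 -3.461 -0.009] turn units [ 0.     0.    -0.038]
```

View pics/w8.png

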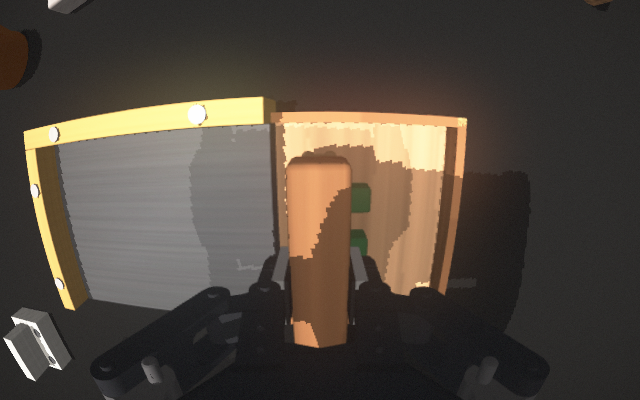

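The bed is clear; two offcuts show past the brush at (360,198) and (360,240). I'll push about 20 mm more, then lift and look, still holding the brush.

```bash
python3 -m pendant '[10,0,0.2,0,0,0,0, 10,0,0.2,0,0,0,0, 10,0,0,0,0,0,0, 10,0,0,-0.6,0,0,0, 10,0,0,-0.9,0,0,0, 10,0,0,-0.3,0,0,0, 10,0,0.9,0,0,0,0, 10,0,0.9,0,0,0,0, 10,0,0.9,0,0,0,0, 10,0,0,0,0,0,0, 10,0,0,0,0,0,0]'; python3 go.py 0.50 -0.330 0.09 0; python3 snap.py wrist:w9 top:t9
```

```text
time_s: 11.15
position: [0.4736, -0.1801, 0.1044]
tool_rot: [[0.968, -0.25, -0.0], [-0.25, -0.968, 0.001], [-0.0, -0.0, -1.0]]
ft_force: [-0.5, 0.9, -1.3]
grip_width: 0.0246
t 11.15 pos [ 0.4736 -0.1801  0.1044] yaw -14.47 ft [-0.5  0.9 -1.3] w 0.0246 q [-34  22  89   0  68  70]
shift units (now axes) [1.26  2.771 0.286] shift units (target axes) [0.528 2.998 0.288] turn units [-0.004  0.002 -1.809]
```

View pics/w9.png

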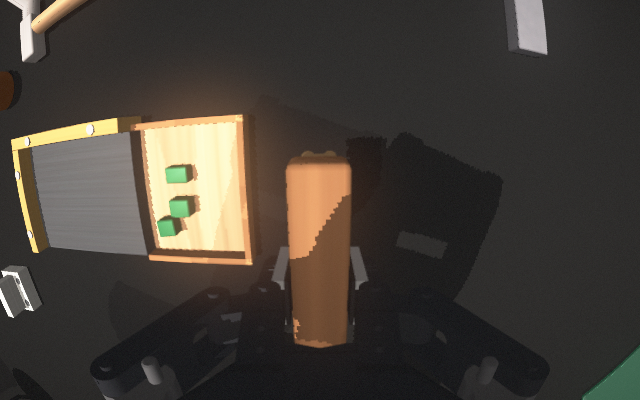

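View pics/t9.png

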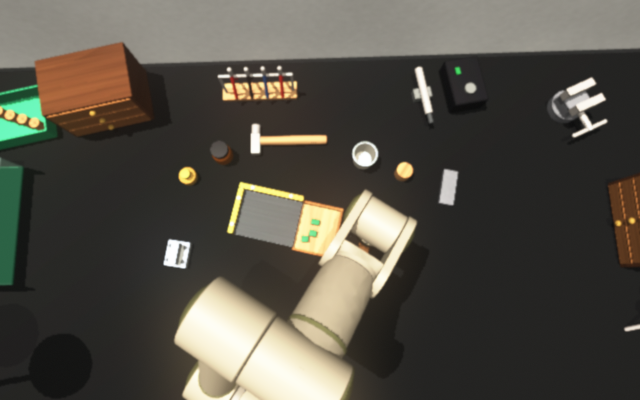

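All three offcuts are in the tray, at (177,174), (181,207) and (168,227) in the wrist view, and the bed is clean. I'll check how far they are past the bed edge.

Run:
```python
from h import *
w=load("w9");c0=np.array([.5435,.0766]);a=np.radians(-14.2);ex=np.array([np.cos(a),np.sin(a)]);ey=np.array([-np.sin(a),np.cos(a)])
Rm=cv2.Rodrigues(w["rvec"])[0]
for u,v,z in ((177,173,.022),(181,206,.022),(168,226,.022)):
    c,r=fishray(w,u,v);p=c+r*(z-c[2])/r[2];q=p[:2]-c0;print((q@ex*1000).round(1),(q@ey*1000).round(1),(c+r*w["depth"][v,u]/(r@Rm[2])).round(4))
```

```text
20.9 -132.7 [ 0.5311 -0.0563  0.0203]
-11.3 -132.9 [ 0.5001 -0.05    0.0229]
-32.0 -114.8 [ 0.4843 -0.0267  0.0217]
```

```bash
python3 -m pendant '[10,0,0,0,0,0,-0.6, 10,0,0,0,0,0,-0.6, 10,0,0,0,0,0,-0.6, 10,0.1,0.6,0,0,0,0, 10,0.1,0.8,0,0,0,0, 10,0.1,0.8,0.1,0,0,0, 10,0.1,0.6,0.2,0,0,0, 10,0.1,0.2,0.2,0,0,0, 10,0,0,0.6,0,0,0, 10,0,0,0.6,0,0,0, 10,0,0,0.3,0,0,0, 10,0,0,0,0,0,0]'; python3 go.py 0.50 -0.330 -0.0105 0
```

```text
time_s: 12.45
position: [0.4986, -0.3268, 0.0022]
tool_rot: [[1.0, 0.003, -0.004], [0.003, -1.0, 0.004], [-0.004, -0.004, -1.0]]
ft_force: [-1.1, -0.3, -0.6]
grip_width: 0.0254
t 12.45 pos [ 0.4986 -0.3268  0.0022] yaw 0.16 ft [-1.1 -0.3 -0.6] w 0.0254 q [-45  37  81   0  62  45]
shift units (now axes) [0.028 0.065 0.254] shift units (target axes) [0.027 0.063 0.255] turn units [-0.028  0.026  0.02 ]
```

```bash
python3 -m pendant '[10,0,0,0,0,0,0, 10,0,0,0.15,0,0,0, 10,0,0,0,0,0,0]';python3 go.py 0.50 -0.330 -0.0108 0
```

```text
time_s: 12.75
position: [0.4992, -0.3292, -0.003]
tool_rot: [[1.0, 0.001, 0.0], [0.001, -1.0, 0.0], [0.0, -0.0, -1.0]]
ft_force: [-0.0, 0.1, -1.4]
grip_width: 0.0248
t 12.75 pos [ 0.4992 -0.3292 -0.003 ] yaw 0.07 ft [-0.   0.1 -1.4] w 0.0248 q [-45  38  81   0  61  45]
shift units (now axes) [0.016 0.016 0.156] shift units (target axes) [0.016 0.016 0.156] turn units [-0.    -0.001  0.009]
```

```bash
python3 -m pendant '[10,0,0,0.1,0,0,0, 10,0,0,0.06,0,0,0, 10,0,0,0,0,0,0]';python3 go.py 0.50 -0.330 -0.0108 0; python3 -m pendant '[85,0,0,0,0,0,0, 85,0,0,0,0,0,0, 85,0,0,0,0,0,0, 85,0,0,0,0,0,0, 85,0,0,0,0,0,0, 85,0,0,-0.5,0,0,0, 85,0,0,-0.8,0,0,0, 85,0,0,-0.9,0,0,0, 85,0,0,0,0,0,0, 85,0,0,0,0,0,0]'; python3 snap.py wrist:w10;python3 go.py 0.4512 0.3329 0.12 -10.3
```

```text
time_s: 13.05
position: [0.4991, -0.3296, -0.011]
tool_rot: [[1.0, 0.001, 0.0], [0.001, -1.0, -0.0], [0.0, 0.0, -1.0]]
ft_force: [-0.1, -0.3, -2.1]
grip_width: 0.025
t 13.05 pos [ 0.4991 -0.3296 -0.011 ] yaw 0.05 ft [-0.1 -0.3 -2.1] w 0.0250 q [-45  38  82   0  60  45]
shift units (now axes) [ 0.018  0.008 -0.004] shift units (target axes) [ 0.018  0.008 -0.004] turn units [ 0.    -0.001  0.006]
time_s: 14.05
position: [0.4992, -0.3297, 0.0996]
tool_rot: [[1.0, 0.001, 0.001], [0.001, -1.0, -0.001], [0.001, 0.001, -1.0]]
ft_force: [-0.0, 0.7, -0.5]
grip_width: 0.085
t 14.10 pos [ 0.4987 -0.3292  0.0984] yaw 0.05 ft [-0.6  0.7  0.1] w 0.0852 q [-45  31  75   0  74  45]
shift units (now axes) [ -0.939 -13.243  -0.422] shift units (target axes) [ -3.303 -12.859  -0.432] turn units [-0.005  0.006  1.294]
```

View pics/w10.png

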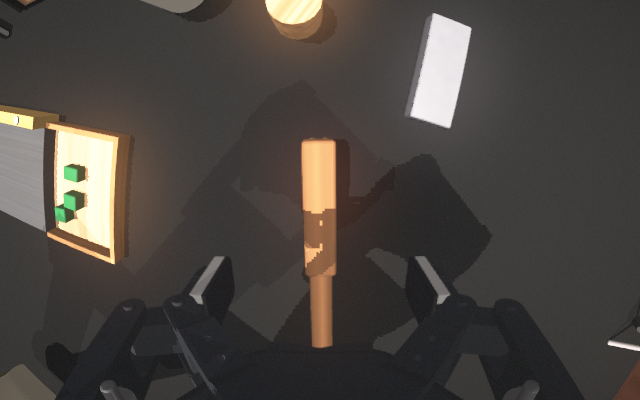

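The brush stands free on the bench. Now over to the block.

```bash
python3 -m pendant '[85,0,-0.5,-0.3,0,0,0, 85,0,-0.8,-0.2,0,0,0, 85,-0.1,-0.9,0,0,0,0, 85,-0.1,-0.9,0,0,0,0, 85,-0.1,-0.9,0,0,0,0, 85,-0.1,-0.9,0,0,0,0, 85,-0.1,-0.9,0,0,0,0, 85,-0.1,-0.9,0,0,0,0, 85,-0.1,-0.9,0,0,0,0, 85,-0.1,-0.9,0,0,0,0, 85,-0.1,-0.9,0,0,0,0, 85,-0.1,-0.9,0,0,0,0]'; python3 -m pendant '[85,0,-0.9,0,0,0,0, 85,0,-0.8,0,0,0,0, 85,0,-0.6,0,0,0,0, 85,0,-0.3,0,0,0,0.4, 85,0,0,0,0,0,0.4, 85,0,0,0,0,0,0.45, 85,0,0,0,0,0,0, 85,0,0,0,0,0,0]'; python3 snap.py wrist:w11;python3 go.py 0.4512 0.3329 0.04 -10.3
```

```text
time_s: 15.3
position: [0.4473, 0.187, 0.1226]
tool_rot: [[1.0, 0.001, -0.003], [0.001, -1.0, -0.0], [-0.003, 0.0, -1.0]]
ft_force: [1.1, 0.4, -0.1]
grip_width: 0.0854
time_s: 16.1
position: [0.4481, 0.3151, 0.123]
tool_rot: [[0.985, -0.171, -0.002], [-0.171, -0.985, -0.001], [-0.002, 0.001, -1.0]]
ft_force: [0.2, -0.8, 0.4]
grip_width: 0.085
t 16.15 pos [0.4482 0.3151 0.1232] yaw -9.88 ft [-0.6 -0.3 -0.4] w 0.0851 q [ 23  25  81   0  74 123]
shift units (now axes) [-0.    -0.362  1.665] shift units (target axes) [-0.005 -0.36   1.665] turn units [0.006 0.009 0.053]
```

View pics/w11.png

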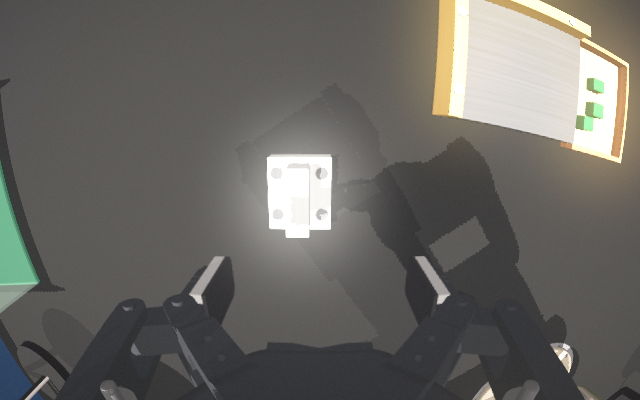

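Run:
```python
from h import *
w=load("w11");crop(w,255,145,90,100,7,"pics/w11c.png")
Rm=cv2.Rodrigues(w["rvec"])[0]
for u,v,z in ((268,156,.024),(331,155,.024),(330,229,.024),(268,229,.024),(286.5,237,.058),(310,237,.058),(287,165,.058),(309,165,.058)):
    c,r=fishray(w,u,v);p=c+r*(z-c[2])/r[2];print(p.round(4))
for u,v in ((297,205),(297,225),(275,195),(322,195)):
    c,r=fishray(w,u,v);print((c+r*w["depth"][v,u]/(r@Rm[2])).round(4))
```

```text
[0.4916 0.3559 0.024 ]
[0.4821 0.2988 0.024 ]
[0.4112 0.3115 0.024 ]
[0.4215 0.3714 0.024 ]
[0.4235 0.3488 0.058 ]
[0.4201 0.3287 0.058 ]
[0.4849 0.3358 0.058 ]
[0.4818 0.3182 0.058 ]
[0.4505 0.3341 0.0585]
[0.4329 0.3376 0.0581]
[0.4542 0.3569 0.0249]
[0.4464 0.3133 0.0245]
```

View pics/w11c.png

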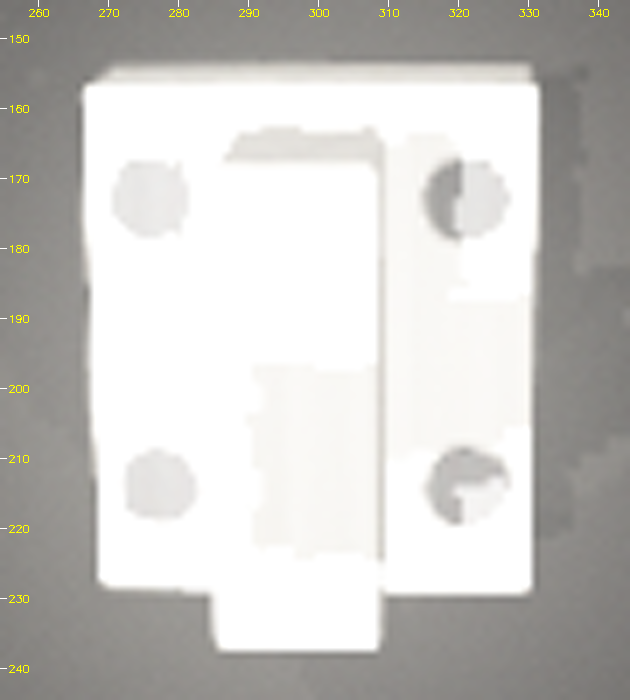

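```bash
python3 -m pendant '[85,0,-0.2,0,0,0,0.03, 85,0,-0.18,0.2,0,0,0, 85,0,0,0.5,0,0,0, 85,0,0,0.6,0,0,0, 85,0,0,0.5,0,0,0, 85,0,0,0.3,0,0,0, 85,0,0,0,0,0,0, 85,0,0,0,0,0,0]'; python3 go.py 0.4518 0.3335 -0.009 -10.1; python3 snap.py wrist:w12
```

```text
time_s: 16.95
position: [0.4519, 0.3346, 0.019]
tool_rot: [[0.984, -0.176, -0.0], [-0.176, -0.984, 0.0], [-0.0, -0.0, -1.0]]
ft_force: [0.4, -0.7, 0.3]
grip_width: 0.0848
t 16.95 pos [0.4519 0.3346 0.019 ] yaw -10.16 ft [ 0.4 -0.7  0.3] w 0.0848 q [ 24  33  86   0  60 125]
shift units (now axes) [0.001 0.021 0.559] shift units (target axes) [0.001 0.021 0.559] turn units [-0.     0.001 -0.007]
```

View pics/w12.png

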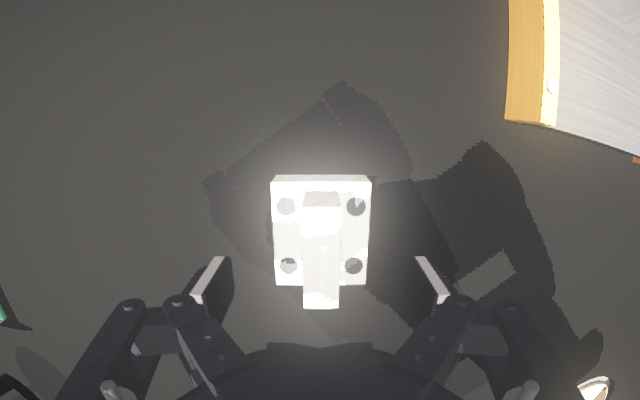

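The rib (303–339 px) is centred between the pads. Go down and close.

```bash
python3 -m pendant '[85,0,0.02,0.3,0,0,0, 85,0,0,0.24,0,0,0, 85,0,0,0,0,0,0, 85,0,0,0,0,0,0, 10,0,0,0,0,0,0, 10,0,0,0,0,0,0, 10,0,0,0,0,0,0, 10,0,0,0,0,0,0, 10,0,0,0,0,0,0, 10,0,0,0,0,0,0, 10,0,0,0,0,0,0]' 60; python3 go.py 0.4518 0.3335 -0.009 -10.1
```

```text
time_s: 18.1
position: [0.4518, 0.3332, -0.0077]
tool_rot: [[0.984, -0.177, 0.0], [-0.177, -0.984, 0.0], [0.0, -0.0, -1.0]]
ft_force: [-0.4, 0.6, 4.0]
grip_width: 0.0191
t 18.10 pos [ 0.4518  0.3332 -0.0077] yaw -10.18 ft [-0.4  0.6  4. ] w 0.0191 q [ 24  35  88   0  57 125]
shift units (now axes) [-0.001 -0.007  0.026] shift units (target axes) [-0.001 -0.007  0.026] turn units [-0.001 -0.003 -0.01 ]
```

```bash
python3 -m pendant '[10,0,0,-0.2,0,0,0, 10,0,0,-0.6,0,0,0, 10,0,0,-0.8,0,0,0, 10,0,0,-0.4,0,0,0, 10,0.3,0.4,0,0,0,0, 10,0.6,0.8,0,0,0,0, 10,0.6,0.8,0,0,0,0, 10,0.6,0.8,0,0,0,0, 10,0.5,0.5,0,0,0,0.2, 10,0.2,0.3,0,0,0,0.3, 10,0,0,0,0,0,0, 10,0,0,0,0,0,0]'; python3 snap.py wrist:w13 ;python3 go.py 0.5763 0.1168 0.0163 -14.2
```

```text
time_s: 19.3
position: [0.5566, 0.1311, 0.0919]
tool_rot: [[0.97, -0.245, -0.001], [-0.245, -0.97, 0.0], [-0.001, -0.0, -1.0]]
ft_force: [-0.4, 0.3, -3.2]
grip_width: 0.0193
t 19.35 pos [0.5564 0.1317 0.092 ] yaw -14.13 ft [-0.4 -0.1 -3.8] w 0.0192 q [  1  29  80   0  71 106]
shift units (now axes) [0.459 0.191 1.514] shift units (target axes) [0.458 0.191 1.514] turn units [-0.     0.007  0.009]
```

View pics/w13.png

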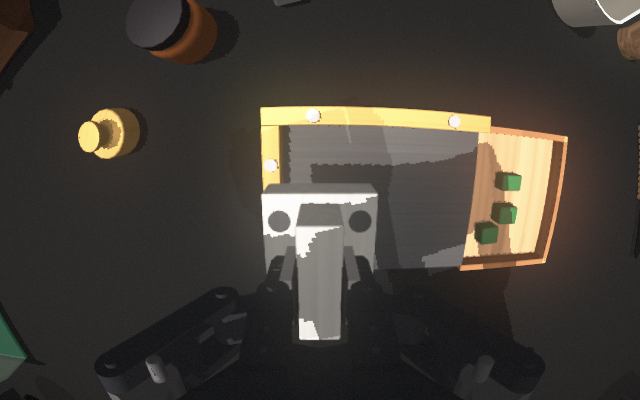

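Run:
```python
from h import *
w=load("w13");crop(w,250,95,250,60,3,"pics/w13c.png",10);crop(w,250,95,90,120,5,"pics/w13d.png",10)
```

```text
(no output)
```

View pics/w13c.png

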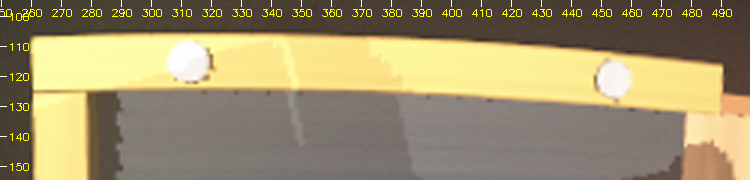

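View pics/w13d.png

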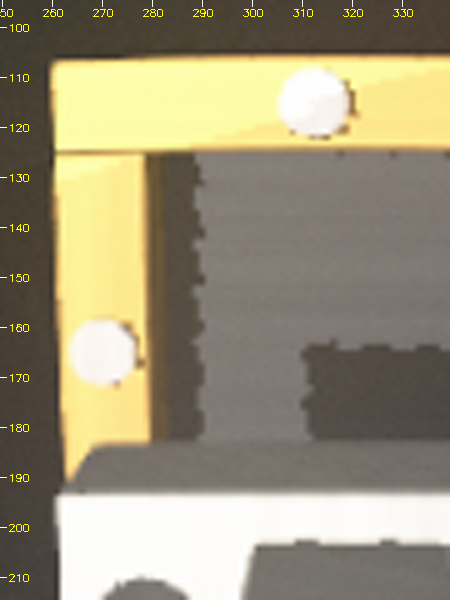

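Run:
```python
from h import *
w=load("w13");c0=np.array([.5435,.0766]);a=np.radians(-14.2);ex=np.array([np.cos(a),np.sin(a)]);ey=np.array([-np.sin(a),np.cos(a)])
M=[(79,99),(65,85),(65,-85),(79,-85)];W=[]
for (u,v),m in zip(((260,107),(278.5,125),(490.2,131.5),(490.2,116.2)),M):
    c,r=fishray(w,u,v);p=c+r*(.044-c[2])/r[2];W.append(p[:2]);q=p[:2]-c0;print(m,(q@ex*1000).round(1),(q@ey*1000).round(1))
c,r=fishray(w,279.7,180);p=c+r*(.044-c[2])/r[2];q=p[:2]-c0;print("left fence",q@ex,q@ey)
W=np.array(W);M=np.array(M)/1000
d1=W[2]-W[1];print("fence yaw",np.degrees(np.arctan2(-d1[0],d1[1]*1))%180, np.degrees(np.arctan2(d1[1],d1[0]))+90)
q=np.array([.5564,.1317])-c0;print("tcp bed",q@ex,q@ey)
```

```text
(79, 99) 79.1 100.5
(65, 85) 65.1 86.8
(65, -85) 66.2 -83.3
(79, -85) 78.8 -82.5
left fence 0.023285857237185906 0.08686039920547395
fence yaw 166.1631333845382 -13.836866615461787
tcp bed -0.001010591948274709 0.05658090405705872
```

```bash
python3 -m pendant '[10,0.23,0.09,0,0,0,0, 10,0.23,0.08,0,0,0,0, 10,0,0,0.4,0,0,0, 10,0,0,0.5,0,0,0, 10,0,0,0.3,0,0,0, 10,0,0,0.15,0,0,0, 10,0,0,0,0,0,0, 10,0,0,0,0,0,0]'; python3 snap.py wrist:w14 ;python3 go.py 0.5763 0.1168 0.0163 -14.1
```

```text
time_s: 20.15
position: [0.5781, 0.1171, 0.0252]
tool_rot: [[0.97, -0.245, 0.001], [-0.245, -0.97, -0.0], [0.001, -0.0, -1.0]]
ft_force: [0.7, 0.1, -3.0]
grip_width: 0.019
t 20.20 pos [0.5782 0.1171 0.0255] yaw -14.18 ft [-0.1 -0.1 -3. ] w 0.0192 q [  0  35  81   0  64 104]
shift units (now axes) [-0.035  0.015  0.184] shift units (target axes) [-0.035  0.015  0.184] turn units [-0.003 -0.013 -0.01 ]
```

View pics/w14.png

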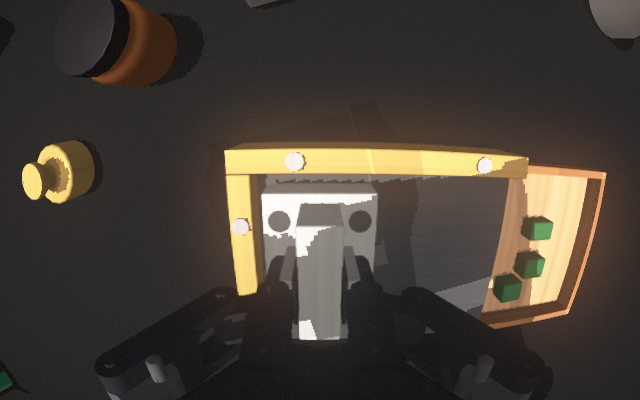

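The block sits inside the fences with a clear gap to both. I'll lower it to touch the bed.

```bash
python3 -m pendant '[10,0,0,0.1,0,0,0, 10,0,0,0.06,0,0,0, 10,0,0,0,0,0,0, 10,0,0,0,0,0,0]';python3 go.py 0.5763 0.1168 0.0163 -14.1;  python3 -m pendant '[10,0,0,0.03,0,0,0, 10,0,0,0,0,0,0, 10,0,0,0,0,0,0]'; python3 go.py 0.5763 0.1168 0.0163 -14.1
```

```text
time_s: 20.6
position: [0.5773, 0.1171, 0.0165]
tool_rot: [[0.97, -0.245, -0.0], [-0.245, -0.97, -0.0], [-0.0, 0.0, -1.0]]
ft_force: [0.5, 0.2, -4.1]
grip_width: 0.0187
t 20.60 pos [0.5773 0.1171 0.0165] yaw -14.19 ft [ 0.5  0.2 -4.1] w 0.0187 q [  0  36  82   0  63 104]
shift units (now axes) [-0.018  0.011  0.005] shift units (target axes) [-0.018  0.011  0.005] turn units [ 0.     0.001 -0.011]
time_s: 20.9
position: [0.5775, 0.1172, 0.0163]
tool_rot: [[0.97, -0.245, 0.001], [-0.245, -0.97, -0.0], [0.001, -0.0, -1.0]]
ft_force: [-4.1, -0.1, 7.5]
grip_width: 0.0191
t 20.90 pos [0.5775 0.1172 0.0163] yaw -14.17 ft [-4.1 -0.1  7.5] w 0.0191 q [  0  36  82   0  63 104]
shift units (now axes) [-0.021  0.013 -0.001] shift units (target axes) [-0.021  0.013 -0.001] turn units [-0.001 -0.007 -0.009]
```

Bed contact is felt (about 11 N up). I'll ease off by 1 mm, then approach both fences with small pushes.

```bash
python3 -m pendant '[10,0,0,-0.02,0,0,0, 10,0.06,-0.08,0,0,0,0, 10,0.05,-0.07,0,0,0,0, 10,0,0,0,0,0,0, 10,0,0,0,0,0,0]';python3 go.py 0.5763 0.1168 0.0163 -14.1;  python3 -m pendant '[10,0.03,0,0,0,0,0, 10,0.03,0,0,0,0,0, 10,0,0,0,0,0,0, 10,0,0,0,0,0,0]'; python3 go.py 0.5763 0.1168 0.0163 -14.1
```

```text
time_s: 21.4
position: [0.5854, 0.1233, 0.0163]
tool_rot: [[0.97, -0.245, 0.002], [-0.245, -0.97, 0.0], [0.002, -0.001, -1.0]]
ft_force: [1.6, 1.1, 2.0]
grip_width: 0.0188
t 21.40 pos [0.5854 0.1233 0.0163] yaw -14.18 ft [1.6 1.1 2. ] w 0.0188 q [  1  36  80   0  63 105]
shift units (now axes) [-0.144  0.171  0.001] shift units (target axes) [-0.144  0.171  0.001] turn units [-0.007 -0.013 -0.01 ]
time_s: 21.8
position: [0.5867, 0.1229, 0.0163]
tool_rot: [[0.97, -0.245, -0.001], [-0.245, -0.97, 0.001], [-0.001, -0.001, -1.0]]
ft_force: [-5.2, 2.4, 7.8]
grip_width: 0.0187
t 21.80 pos [0.5867 0.1229 0.0163] yaw -14.18 ft [-5.2  2.4  7.8] w 0.0187 q [  0  37  80   0  64 105]
shift units (now axes) [-0.173  0.169  0.001] shift units (target axes) [-0.173  0.169  0.001] turn units [-0.004  0.01  -0.01 ]
```

```bash
python3 -m pendant '[10,0,0,-0.03,0,0,0, 10,0,-0.03,0,0,0,0, 10,0,-0.02,0,0,0,0, 10,0,0,0,0,0,0, 10,0,0,0,0,0,0]';python3 go.py 0.5763 0.1168 0.0163 -14.1;  python3 -m pendant '[10,0,-0.03,0,0,0,0, 10,0,-0.02,0,0,0,0, 10,0,0,0,0,0,0, 10,0,0,0,0,0,0]'; python3 go.py 0.5763 0.1168 0.0163 -14.1
```

```text
time_s: 22.3
position: [0.5872, 0.1235, 0.0171]
tool_rot: [[0.969, -0.245, -0.003], [-0.245, -0.969, -0.002], [-0.002, 0.003, -1.0]]
ft_force: [-3.2, -6.2, 0.5]
grip_width: 0.0188
t 22.30 pos [0.5872 0.1235 0.0171] yaw -14.19 ft [-3.2 -6.2  0.5] w 0.0188 q [  1  37  80   0  64 105]
shift units (now axes) [-0.179  0.183  0.017] shift units (target axes) [-0.18   0.183  0.016] turn units [ 0.019  0.014 -0.012]
time_s: 22.7
position: [0.5872, 0.1235, 0.0173]
tool_rot: [[0.969, -0.245, -0.004], [-0.245, -0.969, -0.006], [-0.003, 0.007, -1.0]]
ft_force: [-8.2, -18.1, 3.4]
grip_width: 0.019
t 22.70 pos [0.5872 0.1235 0.0173] yaw -14.20 ft [ -8.2 -18.1   3.4] w 0.0190 q [  1  37  79   0  64 105]
shift units (now axes) [-0.179  0.184  0.021] shift units (target axes) [-0.18   0.184  0.019] turn units [ 0.05   0.019 -0.012]
```

```bash
python3 -m pendant '[10,0.03,0.01,0,0,0,0, 10,0.03,0.01,0,0,0,0, 10,0.02,0,0,0,0,0, 10,0,0,0,0,0,0, 10,0,0,0,0,0,0]';python3 go.py 0.5763 0.1168 0.0163 -14.1; python3 snap.py wrist:w15; python3 go.py 0.5763 0.1168 0.0163 -14.1
```

```text
time_s: 23.2
position: [0.5871, 0.1235, 0.0171]
tool_rot: [[0.97, -0.245, -0.012], [-0.245, -0.97, -0.003], [-0.011, 0.006, -1.0]]
ft_force: [-22.7, -10.1, 13.0]
grip_width: 0.0191
t 23.20 pos [0.5871 0.1235 0.0171] yaw -14.17 ft [-22.7 -10.1  13. ] w 0.0191 q [  1  37  79   0  65 105]
shift units (now axes) [-0.177  0.183  0.018] shift units (target axes) [-0.177  0.183  0.015] turn units [ 0.046  0.079 -0.009]
t 23.25 pos [0.5871 0.1235 0.0171] yaw -14.17 ft [-21.3 -10.2  12.3] w 0.0189 q [  1  37  79   0  65 105]
shift units (now axes) [-0.177  0.183  0.018] shift units (target axes) [-0.177  0.183  0.015] turn units [ 0.046  0.079 -0.009]
```

View pics/w15.png

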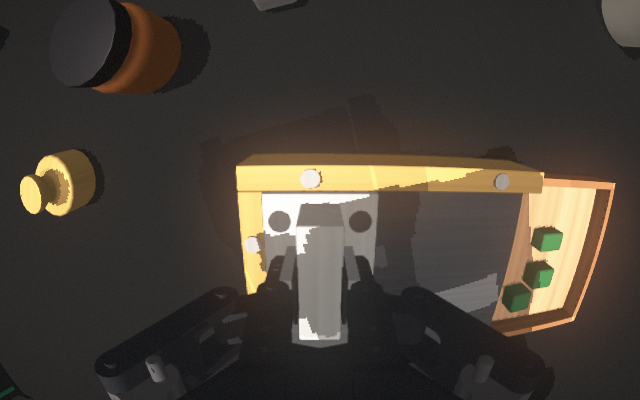

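The block now looks against both fences. Reaction is about 19 N on the far fence and 15 N on the left one. I'll add a touch more left push, settle, and check closely.

```bash
python3 -m pendant '[10,0,-0.02,0,0,0,0, 10,0,0,0,0,0,0, 10,0,0,0,0,0,0, 10,0,0,0,0,0,0, 10,0,0,0,0,0,0]';python3 snap.py wrist:w16 side:s16 top:t16; python3 go.py 0.5763 0.1168 0.0163 -14.1
python3 - <<'E'
from h import *
w=load("w16");crop(w,225,150,175,115,4,"pics/w16c.png",10);crop(load("s16"),240,180,175,120,4,"pics/s16c.png",10);crop(load("t16"),220,130,220,170,3,"pics/t16c.png",10)
Rm=cv2.Rodrigues(w["rvec"])[0]
for u,v in ((270,235),(370,200),(370,240),(320,235),(320,320),(280,205),(420,230)):
    c,r=fishray(w,u,v);print(u,v,(c+r*w["depth"][v,u]/(r@Rm[2])).round(4))
E
```

```text
time_s: 23.75
position: [0.5871, 0.1235, 0.0171]
tool_rot: [[0.969, -0.245, -0.013], [-0.245, -0.97, -0.005], [-0.011, 0.008, -1.0]]
ft_force: [-22.4, -14.8, 14.3]
grip_width: 0.0191
t 23.90 pos [0.5872 0.1235 0.0171] yaw -14.17 ft [-23.1 -14.4  13.7] w 0.0190 q [  1  37  79   0  65 105]
shift units (now axes) [-0.178  0.183  0.02 ] shift units (target axes) [-0.178  0.182  0.016] turn units [ 0.058  0.081 -0.009]
270 235 [0.605  0.1468 0.0482]
370 200 [0.6109 0.0916 0.0486]
370 240 [0.5896 0.096  0.0498]
320 235 [0.6125 0.1179 0.0822]
320 320 [0.57   0.1286 0.0822]
280 205 [0.6198 0.1367 0.049 ]
420 230 [0.5752 0.0613 0.0235]
```

View pics/w16c.png

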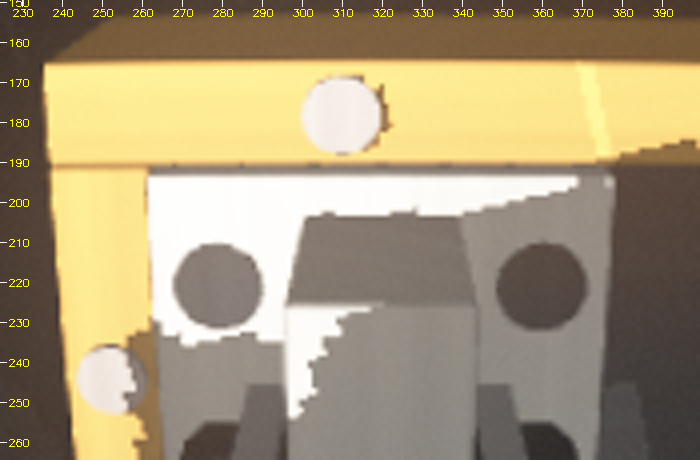

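View pics/s16c.png

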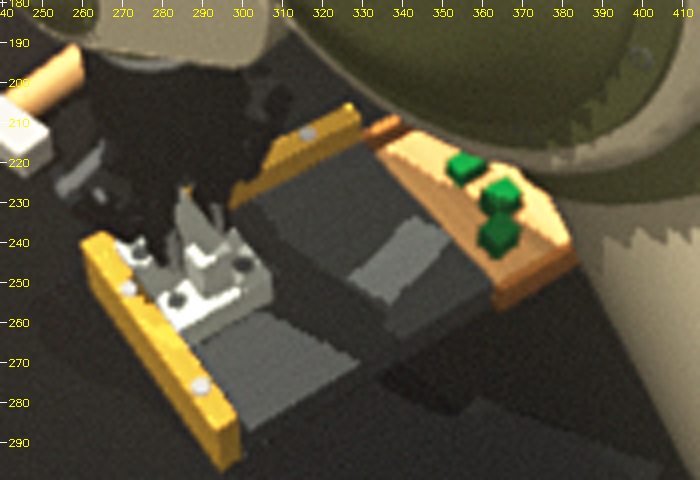

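View pics/t16c.png

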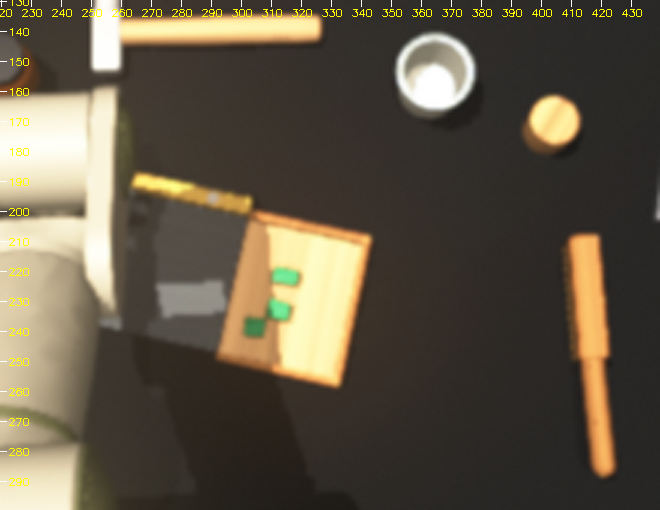

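Final checks look good:
- **Block:** touching both fences, base top at about 0.049 m (expected 0.048), tilt under 1°.
- **Reaction forces:** about 19 N along each fence normal, steady.
- **Offcuts and brush:** all three offcuts are in the tray, and the brush stands free on the bench.

Handing in.

```bash
python3 -c "
from rig import *
print(close_job()); s=observe(); print(s['time_s'],s['ft_force'],s['position'],s['grip_width'])"
```

```text
the job is handed in; nothing more can be done
None
the job is handed in; nothing more can be done
```

I swept all three offcuts into the tray with the brush and stood the brush back on the bench, clear of the bed. I then pressed the die block into the corner and handed in at about 24 s, still gripping it. The hand-in returned no verdict.

**Last checks**
- **Offcuts:** measured after the sweep, they lay at about y −133, −133 and −115 mm in the bed frame, and they were still in the tray at the end. The bed was clean.
- **Brush:** it stands free at about (0.50, −0.33) m, the same spot it came from.
- **Block:** the last images show it against both fences, with its base 1–2 mm above the nominal height by depth and less than 1° of tool tilt. The wrist force was steady at about 19 N along each fence normal and about 14 N upward. Friction takes some unknown share of that, so the true fence pressures are lower.

**What disagreed**
- **Reported TCP:** it lies about 39 mm (shut) to 52 mm (open) beyond the fingertips seen in the images. My first close on the brush therefore shut above it on nothing. I switched to the heights measured in the images, and both grasps then held.
- **Bed position:** the fixed cameras and the wrist camera disagreed by 2–3 mm. I used the wrist reading and found the final contact by force.

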